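# Load the filling nozzles into the latched wash box

## Robot

A 6-joint arm with a two-finger parallel gripper is mounted at the origin on a cart in front of the work surface, level with it; the furniture and walls round the work are solid. World frame = base frame: x ahead of the robot, y to its left, z up, the work surface at z = 0. Lengths are in mm, angles in rad, forces in N, time in s.
With the tool pointing down it reaches from about 400 to 925 mm from the base axis. Payload 12.5 kg.
Tool frame: the origin (TCP) lies midway between the tips of the shut fingers; the grasp point (between the pads) lies 19 mm behind it; z points along the fingers, y is the line along which they close (so a half turn about z gives the same grasp; the last joint's range is limited). The gripper opens to 95 mm and grips with 3 to 60 N. Pads are 20 mm wide; open, the fingers measure 119 mm over their backs; the gripper's body (75 mm by 180 mm) begins 59 mm behind the grasp point.
Start: joints at [-1.358, 0.491, 1.559, -0, 1.092, -0.106], TCP at [195.915, -593.518, 214.661] pointing down, gripper open.
Joint ranges: [-3.1, 3.1], [-0.84, 2.19], [0.05, 2.79], [-1.13, 4.28], [0.06, 2.93], [-2.69, 2.69]. Speed limits (rad/s): [2.22, 2.22, 2.79, 3.14, 3.14, 3.14].

## Interface

Orientations are given as [roll, pitch, yaw] about the fixed x, y, z axes, in that order (R = Rz(yaw) Ry(pitch) Rx(roll)).
In Python, from cell import env gives the robot as it stands.
- The arm moves only by the tool arm_command, never from a script. Its argument "targets" is a list of rows, each a list of 5 numbers: the shift along the tool's x, y, z in mm, then the turn about the tool's z in degrees, then the opening, from 0 (shut) to 1 (fully open). In form: [[tx, ty, tz, roll, fingers], ...]. A call has 1 to 5 rows; each row is the pose to reach, as a shift and turn from the pose commanded when the call began, along the tool's axes at that moment; what a row does not reach only later rows make up. A row lasts 1/10 s, in which the tool goes at most 50 mm and 8.59 degrees, less where a joint would pass 70% of its speed; a pose out of reach is approached as far as the arm can. A call with a gripper value outside its range is refused whole. The fingers move at their own pace and stop on an object; the grip force is fixed at half the most. Time passes only in rows, so rows that repeat a pose let the fingers close. It gives the time, the measured TCP pose, the force, the opening and the grip force at its end, in the units of the state.
- env.state(): the state, without advancing time (a new reading comes with each control period).
- env.read_camera(name): name is "scene" or "top"; returns a dict with "frame" (384x512x3 uint8, red, green, blue), "vertical_fov" (degrees; the focal length in pixels is half the picture's height over the tangent of half this angle, whatever the lens; pixels are square), "cx", "cy" (the principal point, pixels), "k1" (the pictures are not rectified: a ray, as slopes to the right and down, at radius r is drawn at 1 + k1 r^2 times it, then the intrinsics apply), "world_from_camera" (4x4, takes a point from camera to world coordinates). Camera axes: x right, y down, z forward; pixel columns grow to the right and rows downward; lengths in mm; the calibration is good to about 2 mm. A picture is of the moment at which its call begins. There is no depth.
- env.job_done(): hands the job in; it is judged then, once.
The state is a dict: "t": time; "joints": joint angles; "qvel": joint speeds; "tau": joint torques, N m; "eef_pos": TCP position; "tcp_rot": TCP orientation; "ft_force": force on the tool from outside, world axes, zero at the start; "moment": the same for the moment, N m; "opening": opening from 0.0 (shut) to 1.0 (fully open); "grip_force": force on a finger pad.
Only numpy, scipy, OpenCV 4.12 (cv2) and the standard library are available. Lean on these libraries where they do the work, as an engineer would, in place of code of your own. Each camera call takes 0.05 s, during which the arm holds its last target. There are 200 camera calls.

## Task

Put every filling nozzle that stands in the blue bin on the machine deck into the stainless wash box on the table: swing the red-knobbed latch lever fully free and open the lid fully upright, then lower each nozzle into the open front bay and slide it, standing on its flange, back along one of the two slots until its whole flange is under the slot's lips, two nozzles at most to a slot. Then shut the lid completely and swing the latch lever fully back over its edge. Leave the bottles, the cup and the ferrule where they are.

Things in the scene. Friction and masses are not known exactly. Their poses are not given: they have to be found in the camera images.
- nozzle_a_mid (a point): white-grey filling nozzle standing on its round flange, 67 mm tall: flange 32 mm across and 10 mm thick at the foot, bell-shaped body 22 mm across up to 36 mm, then a thin tube 10 mm across up to the top (a good place to grip); 90 g. Point on its axis, half-way up (33.5 mm above the underside); z up along the axis. None if this one is absent today
- nozzle_b_mid (a point): white-grey filling nozzle standing on its round flange, 67 mm tall: flange 32 mm across and 10 mm thick at the foot, bell-shaped body 22 mm across up to 36 mm, then a thin tube 10 mm across up to the top (a good place to grip); 90 g. Point on its axis, half-way up (33.5 mm above the underside); z up along the axis. None if this one is absent today
- nozzle_c_mid (a point): white-grey filling nozzle standing on its round flange, 67 mm tall: flange 32 mm across and 10 mm thick at the foot, bell-shaped body 22 mm across up to 36 mm, then a thin tube 10 mm across up to the top (a good place to grip); 90 g. Point on its axis, half-way up (33.5 mm above the underside); z up along the axis. None if this one is absent today
- nozzle_d_mid (a point): white-grey filling nozzle standing on its round flange, 67 mm tall: flange 32 mm across and 10 mm thick at the foot, bell-shaped body 22 mm across up to 36 mm, then a thin tube 10 mm across up to the top (a good place to grip); 90 g. Point on its axis, half-way up (33.5 mm above the underside); z up along the axis. None if this one is absent today
- wash_box: stainless wash box fixed on the table, 173 mm deep (x), 136 wide (y), rim 82 high, 4 mm walls, clear lid. Origin on the table, 84 mm behind the outer front face, midway across; x from the latch side (front) to the hinge side, y left, z up. Inside x -80 to 85, y -64 to 64 mm, floor 6 mm above the table. Front bay x -80 to -37: open above a bare floor; behind it two white T-slots along x
- filling_head: the machine's fixed filling head, left of and behind the nozzles, 0.26 m tall. Its frame's origin lies 80 mm below the deck. Keep the gripper's body clear of its front arm (99 to 148 mm above the deck, from own x -205 to 25, own y -20 to 46 mm; front column up to 0.26 m) and of its outlet elbow behind the nozzles (own x 144 to 206, y -124 to -49 mm, 130 to 192 mm up) and side port (own x 48 to 110, y down to -51 mm, 94 to 156 mm up)
- parts_bin: open blue parts bin fixed on the machine deck, 168 (x) x 116 (y) mm outside, 3 mm walls, rim 40 mm high, floor 3 mm thick; the nozzles stand on its floor and reach 30 mm above its rim. Origin under its middle
- slot_left (a point): mouth of the left T-slot, on the box floor at box x = -28, y = +25 mm, axes as the box. The slot runs along +x to a closed stop 73.5 mm in: a channel 38 mm wide and 13 high for the flange, under lips 4 mm thick (top 17 mm above the floor) that leave a gap 27 mm wide open above for the nozzle's body. Flared guides stand up to 9 mm ahead of the mouth
- slot_right (a point): mouth of the right T-slot, at box x = -28, y = -25 mm; the same as the left one. A slot takes two nozzles: the first against the stop (its axis 57 mm in from the mouth), the second against the first (axis 25 mm in); a flange is wholly under the lips from 16 mm on
- wash_lid (a joint): lid angle in rad: 0 shut, positive opens upwards about the hinge along the back rim (axis along box y at box x = 89 mm, 83 mm above the table); stops at 1.75. Lid 0.3 kg, 6 mm thick, 171 mm from hinge to front edge; stays where it is left between about 1.25 and 1.75, falls shut below that
- lid_handle (a point): middle of the lid's dark D-handle: a round bar 9 mm across, 52 mm long along box y, in the plane of the lid 42 mm ahead of its front edge, 213 mm from the hinge axis (lid shut: 86 mm above the table, box x = -124, y = -32 mm); 37 mm free between bar and lid edge. The point turns with the lid
- wash_latch (a joint): latch lever angle in rad: 0 latched (nose over the lid's front edge, knob arm straight out from the box front); positive swings the knob to the box's +y side, clockwise seen from above; stops at 1.6 with the arm along the box front. Upright pivot at box x = -104, y = 40 mm, light friction (1 N at the knob), stays where it is left. The nose blocks the lid up to about 1.2
- latch_knob (a point): middle of the red knob on the latch lever's arm: 17 mm across, 24 mm tall, its middle 112 mm above the table (top 125 mm), 50 mm from the pivot; stands up from the arm, so it can be gripped or pushed sideways from above
- bottle_left: standing gold oval bottle with white top, 26 x 52 x 97 mm, on the left of the machine deck; bystander; origin under its middle
- bottle_back: another such bottle, bystander, 26 x 52 x 97 mm; origin under its middle
- dosing_cup: small white cup, 58 mm across, 61 mm tall, on the left of the machine deck; bystander; origin under its middle
- clamp_ferrule: grey clamp ferrule, 50 mm across, 30 mm tall, on the machine deck behind the nozzles; bystander; origin under its middle

How it is judged:
By the outcome, as a careful person would: the job done as asked, in the order asked, and still so for the second after the job is handed in, with the robot touching nothing.
Of nozzle_a, nozzle_b, nozzle_c, nozzle_d only 2 to 4 are there at a start; the rules pass over those that are not, and their reading is None.
At some moment in a run one of nozzle_a, nozzle_b, nozzle_c, nozzle_d may be knocked a few centimetres aside while the robot is not near it.
It also fails if it takes over 210 s, if anything falls off the work surface, if the arm or the gripper's body presses on something with over 40 N, if the wrist force passes 120 N, or if a joint passes its speed limit or range.

## Working session

There is one attempt and no reset: what is moved stays moved. The work goes in short steps, Python scripts to look and compute and a tool call to move; the robot and the scene stay as the last step left them, time stands still between calls to the robot, and variables do not carry over. Pictures are saved under pics/ and viewed, at most 14 in all, crops included, and the job is handed in when it is done.

Besides the shell and the picture viewer there is one more tool, called after ">>>" as name([rows], argument=value, ...), one row to a line, values as JSON. arm_command: Moves the arm, as the interface text tells. Its arguments: {"type":"object","properties":{"targets":{"type":"array","items":{"type":"array","items":{"type":"number"}}}},"required":["targets"]}

```bash
ls; mkdir -p pics
cat > h.py <<'E'
import numpy as np, cv2
from cell import env
def cam(n):
    c=env.read_camera(n); h,w=c["frame"].shape[:2]
    f=h/2/np.tan(np.radians(c["vertical_fov"])/2); c["f"]=f; return c
def ray(c,u,v):
    x=np.array([(u-c["cx"])/c["f"],(v-c["cy"])/c["f"]]); y=x.copy()
    for _ in range(30): y=x/(1+c["k1"]*(y@y))
    T=np.array(c["world_from_camera"]); d=T[:3,:3]@np.r_[y,1]; return T[:3,3],d
def onz(c,u,v,z):
    o,d=ray(c,u,v); return o+d*(z-o[2])/d[2]
def proj(c,p):
    T=np.linalg.inv(np.array(c["world_from_camera"])); q=T[:3,:3]@np.array(p,float)+T[:3,3]
    s=q[:2]/q[2]; s=s*(1+c["k1"]*(s@s)); return s*c["f"]+[c["cx"],c["cy"]]
def save(c,name,box=None,k=1):
    a=c["frame"][...,::-1]
    if box: a=a[box[1]:box[3],box[0]:box[2]]
    cv2.imwrite("pics/"+name,cv2.resize(a,None,fx=k,fy=k,interpolation=cv2.INTER_CUBIC))
E
python3 - <<'E'
from h import *
for n in("scene","top"):
    c=cam(n); save(c,n+"0.png",k=1.56); T=np.array(c["world_from_camera"]); print(n,T.round(2).tolist(),c["f"],c["k1"],c["cx"],c["cy"])
print(env.state())
E
```

```text
pics
scene [[-0.76, -0.38, 0.53, -74.31], [-0.65, 0.42, -0.63, 525.24], [0.02, -0.82, -0.57, 667.28], [0.0, 0.0, 0.0, 1.0]] 374.9361525581603 -0.038730887801866766 256.5089310474663 187.17450930065903
top [[-0.02, -0.99, 0.1, 367.59], [-1.0, 0.02, 0.02, -140.4], [-0.02, -0.1, -0.99, 1123.95], [0.0, 0.0, 0.0, 1.0]] 418.3263851907212 -0.027369062700187588 249.54105366448164 194.24420845191838
{'t': 0.1, 'joints': array([-1.35757841e+00,  4.91461493e-01,  1.55940607e+00, -4.41402943e-05,
        1.09170971e+00, -1.05605891e-01]), 'qvel': array([ 0.00043187, -0.00170569, -0.00261907,  0.00306058,  0.00212557,
       -0.00053346]), 'tau': array([ 3.92100847e-03, -6.13622046e+01, -2.58606023e+01,  6.93714945e-02,
        4.70146572e-02, -6.10221377e-05]), 'eef_pos': array([ 195.86557335, -593.27634796,  214.13761576]), 'tcp_rot': array([-3.14060939e+00, -6.48558073e-05,  3.18844140e-01]), 'ft_force': array([-0.21765592,  0.03352018, -0.3495608 ]), 'moment': array([-0.00325166, -0.03000068, -0.01113428]), 'grip_force': 0.0, 'opening': 1.0009578777483095}
```

View pics/scene0.png

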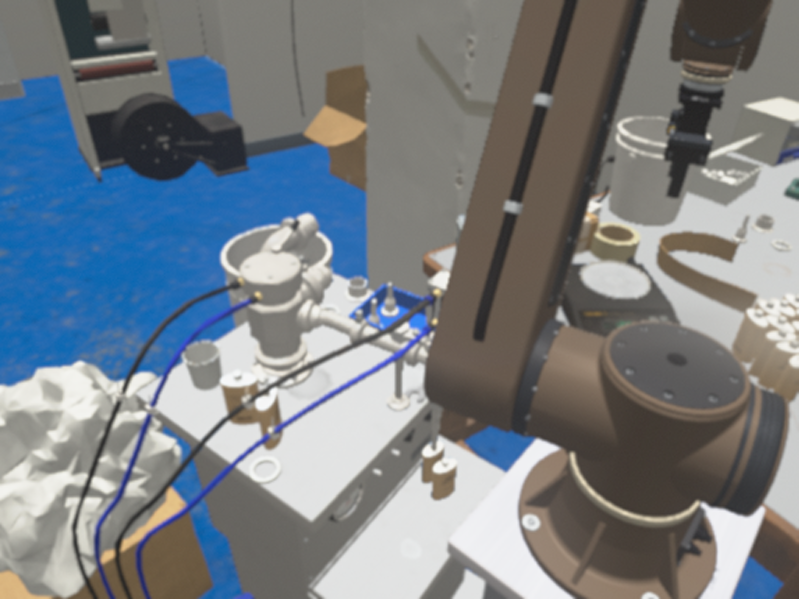

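View pics/top0.png

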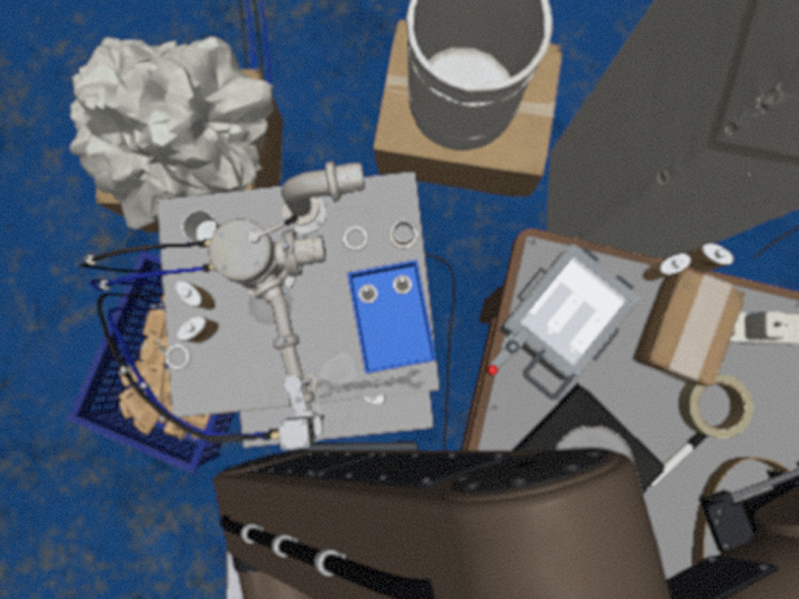

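The top view shows the wash box at (565,310) with the red knob at (492,370). The bin is at (390,315) with two nozzles, at (368,292) and (402,284). I'll zoom in on both.

Run:
```python
from h import *
c=cam("top"); a=c["frame"][...,::-1]
x=cv2.resize(a[140:270,200:420],None,fx=3.6,fy=3.6,interpolation=cv2.INTER_CUBIC)
cv2.imwrite("pics/t1.png",x)
s=cam("scene"); save(s,"s1.png",(210,160,300,250),6)
hsv=cv2.cvtColor(a,cv2.COLOR_BGR2HSV)
m=cv2.inRange(hsv,(105,150,120),(125,255,255)); m[:, :210]=0;m[:,290:]=0;m[:150]=0;m[250:]=0
cs,_=cv2.findContours(m,0,2); k=max(cs,key=cv2.contourArea); r=cv2.minAreaRect(k); print("bin",r,cv2.boxPoints(r))
for z in(0,40,80,120,-40,):
    b=[onz(c,*p,z) for p in cv2.boxPoints(r)]; print(z,[np.linalg.norm(b[i]-b[i-1]).round(1) for i in range(4)],np.round(b[0]))
red=cv2.inRange(hsv,(0,150,100),(8,255,255))
cs,_=cv2.findContours(red,0,2)
for k in cs:
    if cv2.contourArea(k)>8: M=cv2.moments(k); u,v=M['m10']/M['m00'],M['m01']/M['m00']; print("red",u,v,onz(c,u,v,125))
```

```text
bin ((251.5054931640625, 202.34347534179688), (64.0840835571289, 46.34007263183594), 79.91940307617188) [[223.08472 174.85161]
 [268.7094  166.74055]
 [279.92627 229.83534]
 [234.30157 237.9464 ]]
0 [np.float64(173.4), np.float64(126.0), np.float64(173.4), np.float64(124.0)] [538. -51.   0.]
40 [np.float64(167.2), np.float64(121.5), np.float64(167.2), np.float64(119.6)] [532. -54.  40.]
80 [np.float64(161.1), np.float64(117.0), np.float64(161.1), np.float64(115.2)] [526. -58.  80.]
120 [np.float64(154.9), np.float64(112.5), np.float64(154.9), np.float64(110.7)] [520. -61. 120.]
-40 [np.float64(179.6), np.float64(130.4), np.float64(179.6), np.float64(128.4)] [545. -48. -40.]
red 315.05555555555554 236.96825396825395 [ 365.57731358 -277.25234397  125.        ]
```

View pics/t1.png

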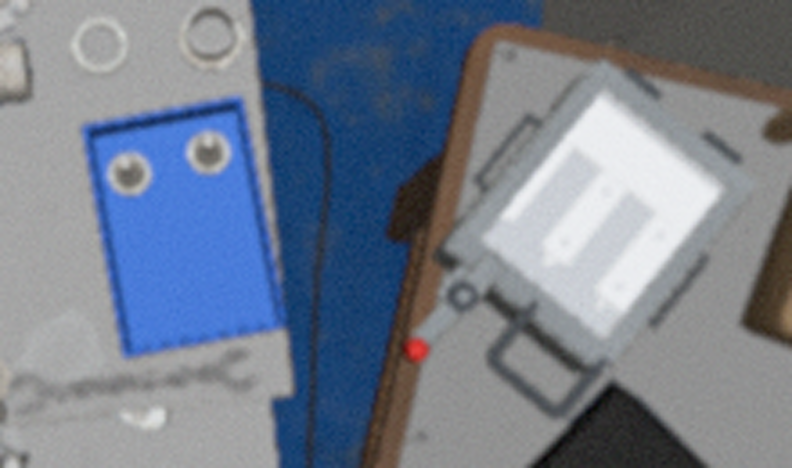

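View pics/s1.png

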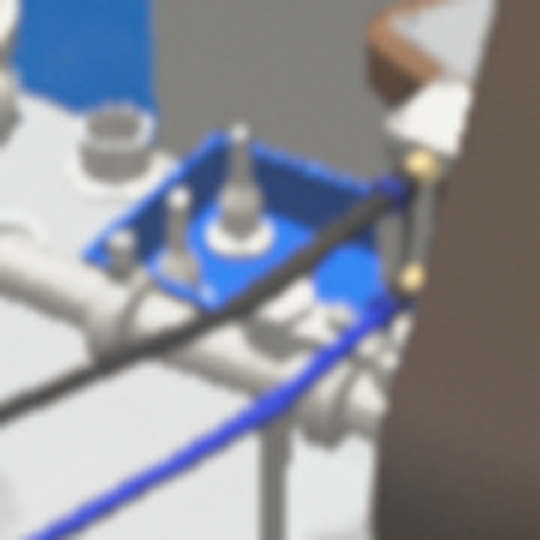

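Only two nozzles are in the bin; the third small post in the scene crop, at (122,245), is outside it. The latch is closed, with its pivot at crop (462,295) and knob at (415,348). Next I'll triangulate.

```bash
cat >> h.py <<'E'
def tri(c1,p1,c2,p2):
    o1,d1=ray(c1,*p1);o2,d2=ray(c2,*p2); A=np.c_[d1,-d2]; s=np.linalg.lstsq(A,o2-o1,rcond=None)[0]
    a,b=o1+s[0]*d1,o2+s[1]*d2; return (a+b)/2,np.linalg.norm(a-b)
E
python3 - <<'E'
from h import *
c=cam("top");s=cam("scene"); f=lambda x,y:(x/3.6+200-.5,y/3.6+140-.5)
g=lambda x,y:(x/6+210-.5,y/6+160-.5)
for P in((128,178),(208,155)):
  for Q in((240,130),(178,192)): print("noz",P,Q,*tri(c,f(*P),s,g(*Q)))
for n,p,z in(("top",(605,65),86),("right",(755,185),86),("bot",(600,370),86),("left",(440,250),86),("pivot",(462,295),100),("knob",(415,349),125),("h1",(492,357),86),("h2",(557,413),86)):
    print(n,onz(c,*f(*p),z).round(1))
a=c["frame"]; hsv=cv2.cvtColor(a,cv2.COLOR_RGB2HSV)
# white insert panel, box outlines
m=cv2.inRange(hsv,(0,0,225),(180,40,255)); m[:150]=0;m[240:]=0;m[:,:330]=0;m[:,408:]=0
cs,_=cv2.findContours(m,0,2);k=max(cs,key=cv2.contourArea);r=cv2.minAreaRect(k);print(cv2.contourArea(k))
for p in cv2.boxPoints(r): print("ins",p,onz(c,*p,23).round(1))
E
```

```text
noz (128, 178) (240, 130) [479.96691403 -93.15983556 114.69588914] 14.221515705321947
noz (128, 178) (178, 192) [493.74806158 -84.16140356  77.00301054] 9.082400595814935
noz (208, 155) (240, 130) [ 508.07531032 -141.15712547   76.47929155] 7.275512094009349
noz (208, 155) (178, 192) [ 523.45662369 -133.07023818   35.7708016 ] 33.064242561468504
top [ 560.8 -421.5   86. ]
right [ 474.4 -521.    86. ]
bot [ 349.8 -407.7   86. ]
left [ 434.3 -301.6   86. ]
pivot [ 402.5 -313.2  100. ]
knob [ 366.8 -276.6  125. ]
h1 [ 360.2 -334.3   86. ]
h2 [ 321.3 -377.    86. ]
1151.5
ins [337.73175 201.58539] [ 456.8 -354.2   23. ]
ins [365.82928 166.46344] [ 548.7 -432.8   23. ]
ins [399.      193.00003] [ 475.9 -516.8   23. ]
ins [370.90247 228.12198] [ 385.2 -438.    23. ]
```

Everything agrees: pivot, knob and handle match the box pose of about (453,-411) at yaw -41.5°, and the deck is at about z=0. I'll write a move helper and a refined nozzle measurement, then go to the latch.

```bash
cat >> h.py <<'E'
from scipy.spatial.transform import Rotation as Ro
BO=np.array([452.9,-411.3]); BY=np.radians(-41.5)
def box(x,y): c,s=np.cos(BY),np.sin(BY); return BO+[c*x-s*y,s*x+c*y]
def inbox(p): c,s=np.cos(BY),np.sin(BY); d=np.array(p[:2])-BO; return np.array([c*d[0]+s*d[1],-s*d[0]+c*d[1]])
def plan(*wps):
    "waypoints (x,y,z,yaw_deg) world -> shift in current tool axes + turn"
    s=env.state(); R=Ro.from_euler("xyz",s["tcp_rot"]); y0=np.degrees(s["tcp_rot"][2])
    print("at",s["eef_pos"].round(1),"yaw",y0.round(1),"F",s["ft_force"].round(1),"op",round(s["opening"],3),"t",s["t"])
    for w in wps:
        d=R.inv().apply(np.array(w[:3])-s["eef_pos"]); print(d.round(1),"roll",round((-(w[3]-y0)+180)%360-180,1))
E
python3 - <<'E'
from h import *
plan((365.5,-277.5,214,138.5),(365.5,-277.5,108,138.5))
pv=box(-104,40);print(pv)
# arc in the start-yaw tool axes: x=box -x (yaw 138.5), y = box ?
r=np.radians(138.5); tx=np.array([np.cos(r),np.sin(r)]);ty=np.array([np.sin(r),-np.cos(r)])
p0=np.array([365.5,-277.5])
for a in range(0,100,8):
    t=np.radians(180-a)+BY; p=pv+50*np.array([np.cos(t),np.sin(t)]); print(a,((p-p0)@tx).round(1),((p-p0)@ty).round(1))
E
```

```text
at [ 195.9 -593.4  214.4] yaw 18.3 F [0.6 0.4 0.1] op 0.999 t 0.3
[ 260.1 -246.9    0.5] roll -120.2
[ 260.1 -246.8  106.5] roll -120.2
[ 401.51340697 -312.42928615]
0 -0.1 -2.3
8 -0.6 4.7
16 -2.1 11.5
24 -4.4 18.0
32 -7.7 24.2
40 -11.8 29.8
48 -16.7 34.9
56 -22.2 39.2
64 -28.2 42.6
72 -34.7 45.3
80 -41.4 46.9
88 -48.4 47.7
96 -55.3 47.4
```

>>> arm_command([
  [26,-24.7,0,0,1],
  [52,-49.4,0,0,1],
  [78,-74,0,0,1],
  [104,-99,0,0,1],
  [130,-123.5,0,0,1],
])

```text
t: 0.8
eef_pos: [281.1, -434.2, 214.7]
tcp_rot: [3.141, -0.0, 0.319]
ft_force: [-0.1, 0.0, 0.4]
opening: 1.001
grip_force: 0.0
```

>>> arm_command([
  [26,-24.7,0,0,0.45],
  [52,-49.4,0,0,0.45],
  [78,-74,0,0,0.45],
  [104,-99,0,0,0.45],
  [130,-123.5,0,0,0.45],
])

```text
t: 1.3
eef_pos: [365.9, -276.1, 214.8]
tcp_rot: [3.141, -0.0, 0.319]
ft_force: [0.8, -1.0, -0.4]
opening: 0.633
grip_force: 0.0
```

>>> arm_command([
  [0,0,0,-8,0.45],
  [0,0,0,-16,0.45],
  [0,0,0,-24,0.45],
  [0,0,0,-32,0.45],
  [0,0,0,-40,0.45],
])

```text
t: 1.8
eef_pos: [365.4, -277.4, 214.7]
tcp_rot: [3.141, 0.0, 1.023]
ft_force: [-0.3, 0.1, -0.4]
opening: 0.448
grip_force: 0.0
```

>>> arm_command([
  [0,0,0,-8,0.45],
  [0,0,0,-16,0.45],
  [0,0,0,-24,0.45],
  [0,0,0,-32,0.45],
  [0,0,0,-40,0.45],
])

```text
t: 2.3
eef_pos: [365.4, -277.5, 214.7]
tcp_rot: [3.142, 0.0, 1.721]
ft_force: [0.6, -0.2, -0.8]
opening: 0.446
grip_force: 0.0
```

>>> arm_command([
  [0,0,0,-8,0.45],
  [0,0,0,-16,0.45],
  [0,0,0,-24,0.45],
  [0,0,0,-32,0.45],
  [0,0,0,-40,0.45],
])

```text
t: 2.8
eef_pos: [365.4, -277.5, 214.7]
tcp_rot: [-3.142, 0.0, 2.419]
ft_force: [0.1, 0.0, 0.1]
opening: 0.45
grip_force: 0.0
```

>>> arm_command([
  [0,0,25,0,0.45],
  [0,0,50,0,0.45],
  [0,0,75,0,0.45],
  [0,0,95,0,0.45],
  [0,0,106,0,0.45],
])

```text
t: 3.3
eef_pos: [365.1, -277.2, 107.4]
tcp_rot: [3.142, -0.002, 2.413]
ft_force: [-0.3, 0.1, 0.2]
opening: 0.448
grip_force: 0.0
```

>>> arm_command([
  [0,0,0,0,0.28],
  [0,0,0,0,0.28],
  [0,0,0,0,0.28],
])

```text
t: 3.6
eef_pos: [365.8, -277.8, 109.5]
tcp_rot: [-3.141, 0.002, 2.413]
ft_force: [0.5, -0.2, -1.2]
opening: 0.294
grip_force: 0.0
```

>>> arm_command([
  [-0.5,7,0,8,0.28],
  [-2,13.8,0,16,0.28],
  [-4.3,20.3,0,24,0.28],
  [-7.6,26.5,0,32,0.28],
  [-11.7,32.1,0,40,0.28],
])

```text
t: 4.1
eef_pos: [396.0, -261.5, 109.6]
tcp_rot: [3.141, 0.001, 1.709]
ft_force: [-1.0, -1.1, -0.6]
opening: 0.282
grip_force: 0.5
```

>>> arm_command([
  [-0.5,7,0,8,0.28],
  [-2,13.8,0,16,0.28],
  [-4.3,20.3,0,24,0.28],
  [-7.6,26.5,0,32,0.28],
  [-11.7,32.1,0,40,0.28],
])

```text
t: 4.6
eef_pos: [429.2, -268.3, 109.5]
tcp_rot: [3.141, 0.0, 1.011]
ft_force: [-1.4, 0.1, 0.2]
opening: 0.278
grip_force: 0.6
```

>>> arm_command([
  [-0.3,4,0,5,0.28],
  [-1,8,0,10,0.28],
  [-2,12,0,14,0.28],
  [-3,15,0,18,0.28],
  [-3,15,0,18,0.28],
])

```text
t: 5.1
eef_pos: [440.5, -279.0, 109.4]
tcp_rot: [3.14, -0.0, 0.702]
ft_force: [-0.5, 0.1, 0.3]
opening: 0.28
grip_force: 0.0
```

Run:
```python
from h import *
h=box(-124,-32); print(h)
plan((450,-280,109.5,52))
c=cam("top"); save(c,"t2.png",(280,140,430,260),4)
hsv=cv2.cvtColor(c["frame"],cv2.COLOR_RGB2HSV); m=cv2.inRange(hsv,(0,150,100),(8,255,255)); m[:140]=0; ys,xs=np.nonzero(m[:,:330]); print(len(xs), xs.mean() if len(xs) else 0)
```

```text
[ 338.82564908 -353.10169709]
at [ 440.5 -279.   109.4] yaw 40.2 F [-0.5  0.1  0.3] op 0.28 t 5.1
[ 6.6  6.9 -0.1] roll -11.8
0 0
```

View pics/t2.png

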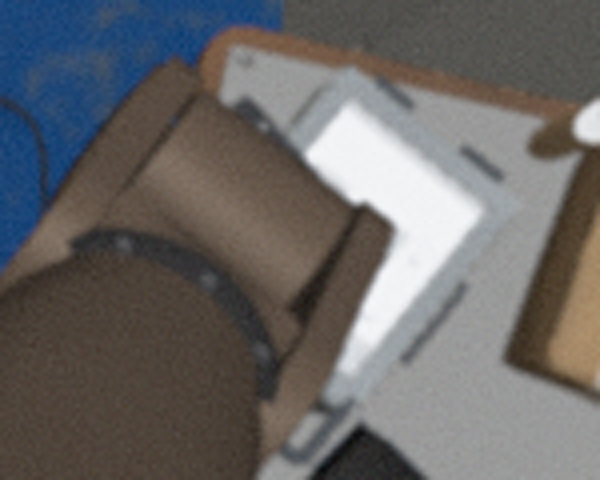

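>>> arm_command([
  [0,0,-20,0,0.28],
  [0,0,-40,0,0.28],
  [0,0,-60,0,0.28],
])

```text
t: 5.45
eef_pos: [440.0, -278.7, 169.8]
tcp_rot: [3.141, 0.0, 0.705]
ft_force: [0.9, 0.0, 0.1]
opening: 0.281
grip_force: 0.0
```

>>> arm_command([
  [-25,-1.6,0,0,0.35],
  [-55,-3.2,0,0,0.35],
  [-90,-5,0,-4,0.35],
  [-115,-7,0,-8,0.35],
  [-125,-8,0,-8.3,0.35],
])

```text
t: 5.95
eef_pos: [338.2, -354.4, 169.1]
tcp_rot: [3.141, 0.0, 0.849]
ft_force: [0.5, -0.1, 1.0]
opening: 0.348
grip_force: 0.0
```

Run:
```python
from h import *
plan((339.5,-353.5,67,48.5))
s=cam("scene");c=cam("top"); save(c,"t3.png",(260,140,420,260),5)
```

```text
at [ 338.2 -354.4  169.1] yaw 48.7 F [ 0.5 -0.1  1. ] op 0.348 t 5.95
[  1.6   0.3 102.1] roll 0.2
```

View pics/t3.png

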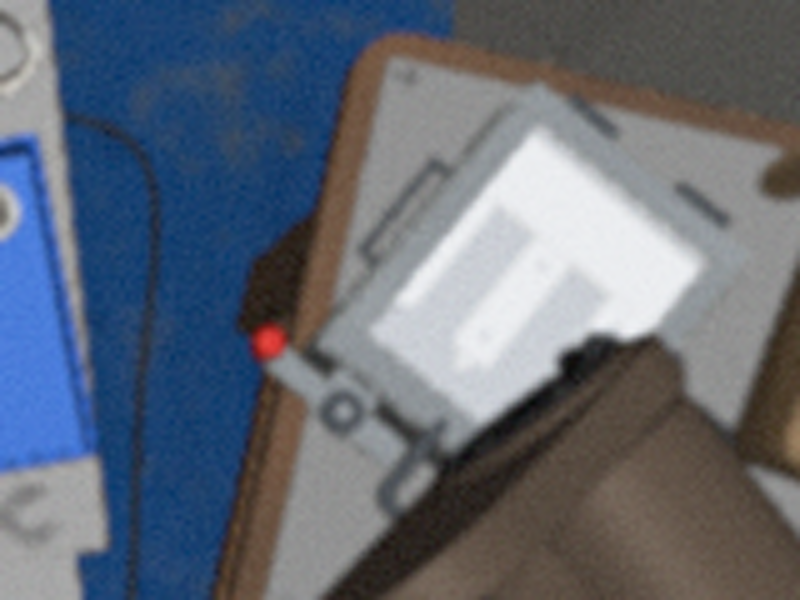

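The latch is free: the knob at (268,342) lies along the box front. Next I'll descend on the handle and grip it.

>>> arm_command([
  [0.5,0,30,0,0.35],
  [1,0,60,0,0.35],
  [1.5,0,80,0,0.35],
  [1.5,0,93,0,0.35],
  [1.5,0,102,0,0.35],
])

```text
t: 6.55
eef_pos: [341.3, -351.5, 65.7]
tcp_rot: [-3.141, -0.0, 0.848]
ft_force: [0.4, 0.2, 1.1]
opening: 0.349
grip_force: 0.0
```

>>> arm_command([
  [0,0,0,0,0],
  [0,0,0,0,0],
  [0,0,0,0,0],
  [0,0,0,0,0],
  [0,0,0,0,0],
])

```text
t: 7.05
eef_pos: [342.1, -353.7, 67.6]
tcp_rot: [3.136, 0.001, 0.847]
ft_force: [8.2, -2.6, -0.4]
opening: 0.084
grip_force: 30.0
```

Run:
```python
from h import *
s=env.state(); print(s["ft_force"].round(1),s["opening"],s["grip_force"],s["eef_pos"],inbox(s["eef_pos"]))
# arc: tool y=box +x, tool z=down; bar at r=213, a0 offset 3mm up
a0=np.arctan2(3,213)
for i in range(0,24):
    a=np.radians(4.2*i); print(round(np.degrees(a)),[round(213*(np.cos(a0)-np.cos(a+a0)),1),round(-213*(np.sin(a+a0)-np.sin(a0)),1)],end=' ')
```

```text
[ 8.2 -2.6 -0.4] 0.0842588061513104 30.01961499452591 [ 342.08603757 -353.67772697   67.63742862] [-121.17642444  -30.2710221 ]
0 [np.float64(0.0), np.float64(-0.0)] 4 [np.float64(0.8), np.float64(-15.6)] 8 [np.float64(2.7), np.float64(-31.1)] 13 [np.float64(5.8), np.float64(-46.4)] 17 [np.float64(10.0), np.float64(-61.4)] 21 [np.float64(15.2), np.float64(-76.1)] 25 [np.float64(21.5), np.float64(-90.4)] 29 [np.float64(28.9), np.float64(-104.2)] 34 [np.float64(37.2), np.float64(-117.4)] 38 [np.float64(46.5), np.float64(-129.9)] 42 [np.float64(56.7), np.float64(-141.7)] 46 [np.float64(67.7), np.float64(-152.8)] 50 [np.float64(79.5), np.float64(-163.0)] 55 [np.float64(92.0), np.float64(-172.3)] 59 [np.float64(105.2), np.float64(-180.7)] 63 [np.float64(119.0), np.float64(-188.1)] 67 [np.float64(133.2), np.float64(-194.5)] 71 [np.float64(147.9), np.float64(-199.8)] 76 [np.float64(162.9), np.float64(-204.0)] 80 [np.float64(178.2), np.float64(-207.1)] 84 [np.float64(193.7), np.float64(-209.1)] 88 [np.float64(209.3), np.float64(-210.0)] 92 [np.float64(224.9), np.float64(-209.7)] 97 [np.float64(240.4), np.float64(-208.2)]
```

>>> arm_command([
  [0,2,-4,0,0],
  [0,2.2,-10,0,0],
  [0,2.8,-16,0,0],
  [0,3.5,-23,0,0],
  [0,4.5,-31,0,0],
])

```text
t: 7.55
eef_pos: [344.0, -355.4, 98.4]
tcp_rot: [3.141, 0.0, 0.847]
ft_force: [2.2, -0.9, -2.5]
opening: 0.084
grip_force: 30.0
```

>>> arm_command([
  [0,3.1,-15.3,0,0],
  [0,7.3,-30.3,0,0],
  [0,12.5,-45,0,0],
  [0,18.8,-59.3,0,0],
  [0,26.2,-73,0,0],
])

```text
t: 8.05
eef_pos: [363.0, -371.9, 171.7]
tcp_rot: [-3.14, -0.0, 0.848]
ft_force: [-0.6, 0.8, -2.9]
opening: 0.082
grip_force: 30.0
```

>>> arm_command([
  [0,8.3,-13.2,0,0],
  [0,17.6,-25.7,0,0],
  [0,27.8,-37.5,0,0],
  [0,38.8,-48.6,0,0],
  [0,50.6,-58.8,0,0],
])

```text
t: 8.55
eef_pos: [400.0, -404.3, 231.2]
tcp_rot: [-3.137, -0.0, 0.848]
ft_force: [-6.1, 8.3, 9.0]
opening: 0.085
grip_force: 30.0
```

>>> arm_command([
  [0,11.5,-10.3,0,0],
  [0,24.5,-19,0,0],
  [0,38,-27,0,0],
  [0,52.2,-33.5,0,0],
  [0,67,-39,0,0],
])

```text
t: 9.05
eef_pos: [451.6, -450.2, 270.1]
tcp_rot: [-3.141, 0.0, 0.848]
ft_force: [-1.9, 1.9, 2.0]
opening: 0.087
grip_force: 30.0
```

>>> arm_command([
  [0,15,-4.2,0,0],
  [0,30.3,-7.3,0,0],
  [0,45.8,-9.3,0,0],
  [0,61.4,-10.2,0,0],
  [0,77,-9.9,0,0],
])

```text
t: 9.55
eef_pos: [509.6, -501.4, 279.8]
tcp_rot: [3.141, 0.0, 0.848]
ft_force: [-0.7, 0.7, -0.9]
opening: 0.082
grip_force: 30.0
```

>>> arm_command([
  [0,6,0.3,0,0],
  [0,12,0.8,0,0],
  [0,12,0.8,0,0.3],
  [0,12,0.8,0,0.3],
  [0,12,0.8,0,0.3],
])

```text
t: 10.05
eef_pos: [518.1, -509.1, 277.4]
tcp_rot: [-3.141, 0.0, 0.847]
ft_force: [0.2, -0.2, 0.1]
opening: 0.271
grip_force: 0.0
```

>>> arm_command([
  [0,0,-10,0,0.3],
  [0,0,-25,0,0.3],
  [0,0,-45,0,0.3],
  [0,0,-60,0,0.3],
])

```text
t: 10.45
eef_pos: [518.4, -509.3, 339.6]
tcp_rot: [3.14, 0.0, 0.848]
ft_force: [-0.1, -0.8, 0.3]
opening: 0.302
grip_force: 0.0
```

>>> arm_command([
  [0,-30,0,0,0.3],
  [0,-70,0,0,0.3],
  [0,-110,0,0,0.3],
  [0,-150,0,0,0.3],
  [0,-190,0,0,0.4],
])

```text
t: 10.95
eef_pos: [374.7, -382.3, 338.3]
tcp_rot: [3.141, 0.0, 0.848]
ft_force: [0.1, -0.4, 1.1]
opening: 0.343
grip_force: 0.0
```

>>> arm_command([
  [-40,0,0,0,0.4],
  [-80,0,0,0,0.4],
  [-120,0,0,0,0.4],
])

```text
t: 11.25
eef_pos: [295.5, -474.1, 339.0]
tcp_rot: [3.14, 0.001, 0.848]
ft_force: [0.5, -0.1, -0.6]
opening: 0.399
grip_force: 0.0
```

Run:
```python
from h import *
plan((490,-85,200,100)); print(inbox((509.6,-501.4)))
c=cam("top"); save(c,"t4.png",(190,120,420,285),3.4)
```

```text
at [ 295.5 -474.1  339. ] yaw 48.6 F [ 0.5 -0.1 -0.6] op 0.399 t 11.25
[ 420.6 -111.6  138.4] roll -51.4
[102.16785571 -29.91035371]
```

View pics/t4.png

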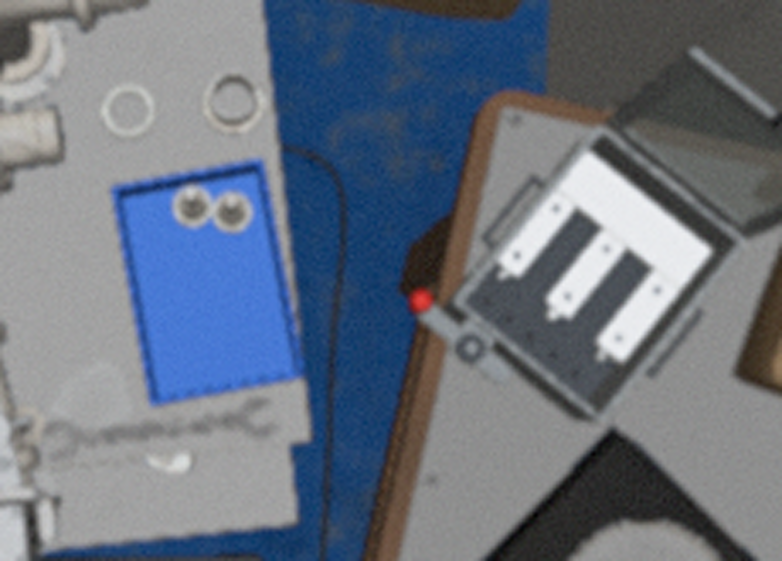

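The lid is open. One nozzle has been knocked, so the two now stand close together at crop (193,207) and (232,212). I'll measure the slots in a rectified plane, and the nozzles.

```bash
cat > m.py <<'E'
from h import *
def sample(c,z,xs,ys):
    P=np.array([[proj(c,[*box(x,y),z]) for y in ys] for x in xs],np.float32)
    g=cv2.cvtColor(c["frame"],cv2.COLOR_RGB2GRAY); return cv2.remap(g,P[...,0],P[...,1],cv2.INTER_LINEAR)
def edges(v,t,th):
    v=v.astype(float)-th; i=np.nonzero(v[1:]*v[:-1]<0)[0]; return [round(float(t[k]+(t[k+1]-t[k])*v[k]/(v[k]-v[k+1])),1) for k in i]
def nozzles(c):
    a=c["frame"]; hsv=cv2.cvtColor(a,cv2.COLOR_RGB2HSV)
    q=np.array([proj(c,[*p,40]) for p in BIN]); m=np.zeros(a.shape[:2],np.uint8); cv2.fillConvexPoly(m,q.round().astype(np.int32),255)
    m=cv2.erode(m,np.ones((3,3)))
    w=((hsv[...,1]<110)&(m>0)).astype(np.uint8)
    return w
E
python3 - <<'E'
import m
from m import *
c=cam("top")
ys=np.arange(-70,70,.5); xs=np.arange(-40,60,.5)
for x in(-10,0,10,20,30): print("x",x,edges(sample(c,23,[x],ys)[0],ys,150))
for y in(-28,-25,-22,22,25,28): print("y",y,edges(sample(c,23,xs,[y])[:,0],xs,150))
hsv=cv2.cvtColor(c["frame"],cv2.COLOR_RGB2HSV)
b=cv2.inRange(hsv,(105,150,120),(125,255,255)); b[:, :210]=0;b[:,290:]=0;b[:150]=0;b[250:]=0
cs,_=cv2.findContours(b,0,2); k=max(cs,key=cv2.contourArea); bp=cv2.boxPoints(cv2.minAreaRect(k)); print("bin",[onz(c,*p,40)[:2].round(1) for p in bp])
mm=np.zeros(b.shape,np.uint8); cv2.fillConvexPoly(mm,bp.round().astype(np.int32),1); mm=cv2.erode(mm,np.ones((5,5)))
w=((hsv[...,1]<110)&(mm>0)).astype(np.uint8); yy,xx=np.nonzero(w); print(len(xx))
_,lab,ct=cv2.kmeans(np.float32(np.c_[xx,yy]),2,None,(3,50,.01),5,2)
g=cv2.cvtColor(c["frame"],cv2.COLOR_RGB2GRAY)
for p in ct:
    print("noz px",p,(lab==0).sum(),"z13",onz(c,*p,13).round(1),"z40",onz(c,*p,40).round(1))
    u,v=p.round().astype(int); print(g[v-8:v+9,u-8:u+9])
E
```

```text
x -10 [-65.5, -13.2, 11.8, 36.7, 62.4]
x 0 [-65.7, -37.8, -13.1, 12.0, 36.9, 62.4]
x 10 [-65.7, -38.0, -13.2, 11.8, 36.7, 62.6]
x 20 [-65.5, -38.0, -13.1, 12.3, 36.9, 62.6]
x 30 [-65.3, -37.9, -13.0]
y -28 [45.8]
y -25 [45.8]
y -22 [45.8]
y 22 []
y 25 [45.6]
y 28 [45.4]
bin [array([531.5, -53.4]), array([ 551.3, -172.7]), array([ 386.3, -198.9]), array([366.9, -81.5])]
263
noz px [257.7846  181.99231] 130 z13 [ 515.  -144.9   13. ] z40 [ 511.4 -144.8   40. ]
[[114 115 110 117 119 115 122 117 120 117 117 123 119 123 124 115  87]
 [140 130 120 118 121 123 129 128 127 121 119 125 117 120 120 113  86]
 [167 146 127 122 122 138 150 152 149 142 141 136 121 119 118 106  92]
 [178 168 138 133 148 153 170 184 174 174 169 156 142 122 120 114  99]
 [177 177 151 152 171 165 175 195 188 176 167 166 155 127 120 118 105]
 [155 178 173 170 172 160 156 180 186 161 154 164 163 145 120 117 112]
 [138 174 189 177 167 138 132 152 153 140 137 156 169 167 142 118 106]
 [134 176 190 180 148 116 105 107 110 109 126 147 171 182 143 120 109]
 [159 177 187 178 137 110 102  95  92 100 117 134 166 179 148 119 113
[... 1165 characters left out ...]
143 174 164 142 121 112 106 102 118 134 155 178 173 170 172]
 [121 120 144 170 160 139 123 105  88  91 113 118 138 174 189 177 167]
 [112 116 137 173 168 138 126 108 106 104 109 111 134 176 190 180 148]
 [112 114 138 173 184 149 118 104 101 106 105 117 159 177 187 178 137]
 [115 120 130 163 184 161 131 108 102 107 124 146 167 174 170 169 138]
 [116 120 121 141 166 173 157 140 133 141 153 168 169 150 156 170 158]
 [118 118 114 125 140 154 160 163 166 171 167 170 148 131 142 167 174]
 [117 115 120 114 119 121 139 154 156 163 155 137 128 119 127 142 163]
 [118 118 116 121 118 116 123 129 133 132 129 117 121 118 118 125 139]
 [116 115 117 122 120 112 120 116 115 118 118 115 119 117 113 119 123]]
```

Run:
```python
from h import *
s=cam("scene"); f=s["frame"]; k=8; x0,y0=222,168
a=cv2.resize(f[y0:y0+62,x0:x0+80,::-1],None,fx=k,fy=k,interpolation=cv2.INTER_CUBIC)
for p in((521.3,-113.6),(515.2,-144.8)):
    for z,col in((3,(0,255,255)),(70,(0,0,255))):
        q=(proj(s,[*p,z])-[x0,y0]+.5)*k; print(p,z,q.round(1)); cv2.circle(a,tuple(int(i) for i in q.round()),3,col,-1)
for p in((531.5,-53.4),(551.3,-172.7),(366.9,-81.5)):
    q=(proj(s,[*p,40])-[x0,y0]+.5)*k; cv2.circle(a,tuple(int(i) for i in q.round()),3,(0,255,0),-1)
cv2.imwrite("pics/s2.png",a)
```

```text
(521.3, -113.6) 3 [154.9 295.4]
(521.3, -113.6) 70 [154. 144.]
(515.2, -144.8) 3 [224.3 264.4]
(515.2, -144.8) 70 [225.8 114.1]
```

View pics/s2.png

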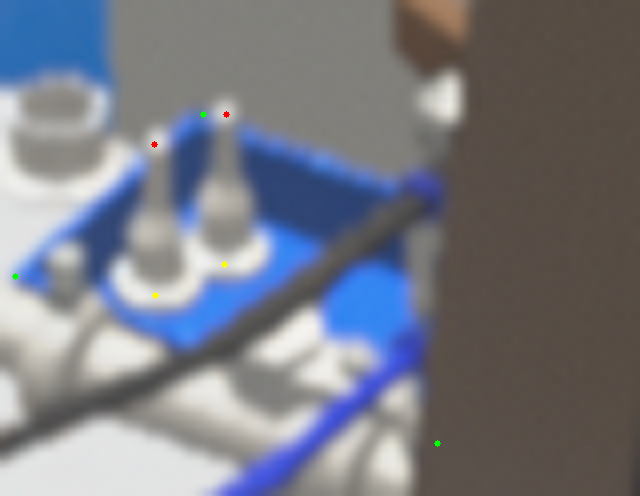

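The projected positions match the nozzles: tops at (155,135) and (226,104), about 4 mm higher than modelled. So the grip height is safe. Next I'll plan the approach and check clearance to the filling head.

Run:
```python
from h import *
plan((521.3,-113.6,220,99.7))
c=cam("top"); f=lambda x,y:(x/3.4+190-.5,y/3.4+120-.5); g=lambda x,y:(x/1.5625,y/1.5625)
print("port tip",[onz(c,*f(*p),z).round() for p in((62,115),(62,155)) for z in(94,156)])
print("elbow",[onz(c,*g(*p),z).round() for p in((365,165),(365,190),(325,220)) for z in (130,192)])
print("arm",[onz(c,*g(*p),z).round() for p in((298,345),(316,400)) for z in (99,148)])
```

```text
at [ 295.2 -474.7  338. ] yaw 48.4 F [0.7 0.1 0.1] op 0.4 t 11.4
[420.1 -70.8 117.9] roll -51.3
port tip [array([580., -21.,  94.]), array([567., -28., 156.]), array([550., -21.,  94.]), array([539., -28., 156.])]
elbow [array([689., -90., 130.]), array([669., -93., 192.]), array([649., -89., 130.]), array([632., -92., 192.]), array([603., -26., 130.]), array([588., -33., 192.])]
arm [array([411.,  22.,  99.]), array([409.,  14., 148.]), array([325.,  -5.,  99.]), array([327., -12., 148.])]
```

>>> arm_command([
  [40,-5.5,0,0,0.4],
  [80,-11,0,0,0.4],
  [120,-16.5,0,0,0.4],
  [160,-22,0,0,0.4],
  [200,-27.5,0,0,0.4],
])

```text
t: 11.95
eef_pos: [409.5, -302.7, 338.2]
tcp_rot: [3.141, -0.0, 0.849]
ft_force: [0.5, -0.1, 0.8]
opening: 0.398
grip_force: 0.0
```

>>> arm_command([
  [40,-5.5,10,-8.5,0.4],
  [80,-11,30,-17,0.4],
  [120,-16.5,50,-25.5,0.4],
  [160,-22,80,-34,0.4],
  [193,-27,110,-42.5,0.4],
])

```text
t: 12.45
eef_pos: [516.9, -139.7, 227.4]
tcp_rot: [3.14, 0.001, 1.598]
ft_force: [0.5, -0.9, 0.1]
opening: 0.402
grip_force: 0.0
```

>>> arm_command([
  [0,0,10,-5,0.4],
  [0,0,10,-8.8,0.4],
  [0,0,10,-8.8,0.4],
])

```text
t: 12.75
eef_pos: [516.0, -141.3, 217.6]
tcp_rot: [-3.141, -0.0, 1.746]
ft_force: [-0.5, -0.7, -0.2]
opening: 0.401
grip_force: 0.0
```

Run:
```python
from h import *
plan((515.2,-144.8,50,99.7))
```

```text
at [ 516.  -141.3  217.6] yaw 100.0 F [-0.5 -0.7 -0.2] op 0.401 t 12.75
[ -3.3  -1.4 167.6] roll 0.3
```

>>> arm_command([
  [-3,-1,40,0,0.4],
  [-3.3,-1.4,80,0,0.4],
  [-3.3,-1.4,120,0,0.4],
  [-3.3,-1.4,150,0,0.4],
  [-3.3,-1.4,166,0,0.4],
])

```text
t: 13.25
eef_pos: [514.5, -145.6, 49.9]
tcp_rot: [-3.14, -0.001, 1.741]
ft_force: [-0.3, -0.8, -0.0]
opening: 0.399
grip_force: 0.0
```

>>> arm_command([
  [0,0,0,0,0.4],
  [0,0,0,0,0],
  [0,0,0,0,0],
  [0,0,0,0,0],
  [0,0,0,0,0],
])

```text
t: 13.75
eef_pos: [515.3, -146.4, 52.4]
tcp_rot: [3.14, 0.001, 1.743]
ft_force: [0.7, -0.1, 0.4]
opening: 0.118
grip_force: 0.2
```

>>> arm_command([
  [0,0,-5,0,0],
  [0,0,-15,0,0],
  [0,0,-35,0,0],
  [0,0,-60,0,0],
  [0,0,-90,0,0],
])

```text
t: 14.25
eef_pos: [514.6, -146.2, 142.7]
tcp_rot: [-3.141, -0.0, 1.743]
ft_force: [-0.4, -0.9, -0.9]
opening: 0.082
grip_force: 29.9
```

Run:
```python
from h import *
print(env.state()["grip_force"],env.state()["moment"])
L=box(-58.5,24.6); print(L); plan((*L,165,138.5),(*L,165,-41.5))
```

```text
29.86620630185712 [-0.05395607 -0.15327092 -0.03291452]
[ 425.38654352 -354.11241645]
at [ 514.6 -146.2  142.7] yaw 99.9 F [-0.4 -0.9 -0.9] op 0.082 t 14.25
[-189.6 -123.5  -22.3] roll -38.6
[-189.6 -123.5  -22.3] roll 141.4
```

>>> arm_command([
  [-30,-20,-25,0,0],
  [-75,-49,-43,-8,0],
  [-115,-75,-43,-16,0],
  [-155,-101,-43,-24,0],
  [-189.6,-123.5,-43,-32,0],
])

```text
t: 14.75
eef_pos: [427.4, -350.1, 185.8]
tcp_rot: [3.142, 0.001, 2.294]
ft_force: [0.7, -0.5, -1.1]
opening: 0.084
grip_force: 29.9
```

>>> arm_command([
  [0,0,0,-6.6,0],
  [0,0,0,-6.6,0],
  [0,0,0,-6.6,0],
])

```text
t: 15.05
eef_pos: [428.5, -348.2, 185.0]
tcp_rot: [3.142, 0.0, 2.4]
ft_force: [0.4, -0.4, -2.4]
opening: 0.081
grip_force: 29.9
```

Run:
```python
from h import *
L=box(-58.5,24.6); plan((*L,58,138.5))
s=cam("scene"); c=cam("top"); p=proj(c,[*L,100]); q=proj(s,[*L,150]); print(p,q)
a=cv2.resize(c["frame"][150:250,290:420,::-1],None,fx=3,fy=3,interpolation=2)
u,v=[int(max(0,i)) for i in q-[70,60]]; b=cv2.resize(s["frame"][v:v+100,u:u+130,::-1],None,fx=3,fy=3,interpolation=2); cv2.imwrite("pics/ts5.png",np.hstack([a,b]))
```

```text
at [ 428.5 -348.2  185. ] yaw 137.5 F [ 0.4 -0.4 -2.4] op 0.081 t 15.05
[ -1.7  -6.5 127. ] roll -1.0
[344.23512966 211.70478117] [319.38822062 141.83885715]
```

View pics/ts5.png

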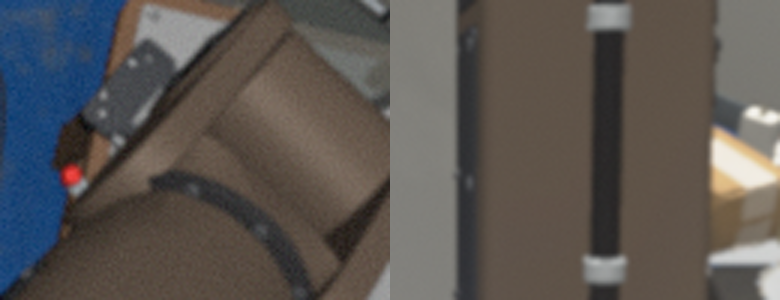

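>>> arm_command([
  [-1.7,-6.5,10,-1,0],
  [-1.7,-6.5,45,-1,0],
  [-1.7,-6.5,80,-1,0],
  [-1.7,-6.5,105,-1,0],
  [-1.7,-6.5,120,-1,0],
])

```text
t: 15.65
eef_pos: [424.8, -353.7, 61.9]
tcp_rot: [3.141, -0.003, 2.422]
ft_force: [1.5, -0.6, -0.4]
opening: 0.089
grip_force: 29.9
```

Run:
```python
from h import *
plan((*box(-58.5,24.6),53,138.5)); print(env.state()["moment"])
```

```text
at [ 424.8 -353.7   61.9] yaw 138.7 F [ 1.5 -0.6 -0.4] op 0.089 t 15.65
[-0.8  0.1  8.9] roll 0.2
[ 0.03505008 -0.17863723 -0.01422559]
```

>>> arm_command([
  [0,0,1,0,0],
  [0,0,2,0,0],
  [0,0,3,0,0],
  [0,0,4,0,0],
  [0,0,5,0,0],
])

```text
t: 16.15
eef_pos: [425.5, -354.8, 60.1]
tcp_rot: [-3.141, 0.001, 2.421]
ft_force: [0.0, 0.5, -1.8]
opening: 0.085
grip_force: 29.9
```

>>> arm_command([
  [0,0,1,0,0],
  [0,0,2,0,0],
  [0,0,3,0,0],
  [0,0,4,0,0],
  [0,0,4,0,0],
])

```text
t: 16.65
eef_pos: [425.3, -354.5, 55.4]
tcp_rot: [-3.142, -0.0, 2.421]
ft_force: [0.6, 0.1, -0.9]
opening: 0.087
grip_force: 29.9
```

>>> arm_command([
  [0,0,0.7,0,0],
  [0,0,1.4,0,0],
  [0,0,2,0,0],
  [0,0,2,0,0],
])

```text
t: 17.05
eef_pos: [426.0, -354.9, 55.0]
tcp_rot: [3.142, 0.002, 2.421]
ft_force: [0.2, 3.5, 15.1]
opening: 0.083
grip_force: 30.3
```

>>> arm_command([
  [0,0,-1,0,0],
  [-4,0,-1,0,0],
  [-8,0,-1,0,0],
  [-12,0,-1,0,0],
  [-16,0,-1,0,0],
])

```text
t: 17.55
eef_pos: [437.8, -365.5, 55.7]
tcp_rot: [-3.141, 0.001, 2.421]
ft_force: [-0.6, 3.1, 12.4]
opening: 0.084
grip_force: 30.3
```

>>> arm_command([
  [-3,0,0,0,0],
  [-6,0,0,0,0],
  [-9,0,0,0,0],
  [-12,0,0,0,0],
  [-15,0,0,0,0],
])

```text
t: 18.05
eef_pos: [448.6, -375.0, 54.5]
tcp_rot: [-3.142, -0.001, 2.421]
ft_force: [-1.0, 2.1, 3.7]
opening: 0.085
grip_force: 30.0
```

>>> arm_command([
  [-4,0,0,0,0],
  [-8,0,0,0,0],
  [-12,0,0,0,0],
  [-16,0,0,0,0],
  [-20,0,0,0,0],
])

```text
t: 18.55
eef_pos: [463.9, -388.5, 54.5]
tcp_rot: [-3.142, 0.0, 2.421]
ft_force: [-2.0, 0.8, 3.5]
opening: 0.084
grip_force: 30.0
```

>>> arm_command([
  [-4,0,0,0,0],
  [-8,0,0,0,0],
  [-12,0,0,0,0],
  [-15,0,0,0,0],
  [-15,0,0,0,0],
])

```text
t: 19.05
eef_pos: [474.2, -397.3, 53.4]
tcp_rot: [3.141, -0.004, 2.421]
ft_force: [-3.2, 3.5, -2.0]
opening: 0.084
grip_force: 29.9
```

>>> arm_command([
  [0,0,0,0,0.15],
  [0,0,0,0,0.3],
  [0,0,0,0,0.3],
  [0,0,0,0,0.3],
])

```text
t: 19.45
eef_pos: [475.2, -398.4, 54.7]
tcp_rot: [-3.141, 0.001, 2.421]
ft_force: [1.3, -0.5, -0.8]
opening: 0.291
grip_force: 0.0
```

>>> arm_command([
  [0,0,-15,0,0.3],
  [0,0,-45,0,0.3],
  [0,0,-80,0,0.3],
  [0,0,-115,0,0.3],
  [0,0,-145,0,0.4],
])

```text
t: 19.95
eef_pos: [475.0, -398.2, 202.8]
tcp_rot: [-3.141, 0.002, 2.421]
ft_force: [-0.0, 0.2, -0.4]
opening: 0.339
grip_force: 0.0
```

```bash
cat > noz.py <<'E'
from h import *
def nozpos(c,n):
    hsv=cv2.cvtColor(c["frame"],cv2.COLOR_RGB2HSV)
    q=np.array([proj(c,p) for p in((531.5,-53.4,40),(551.3,-172.7,40),(386.3,-198.9,40),(366.9,-81.5,40))])
    mm=np.zeros(hsv.shape[:2],np.uint8); cv2.fillConvexPoly(mm,q.round().astype(np.int32),1); mm=cv2.erode(mm,np.ones((5,5)))
    w=((hsv[...,1]<110)&(mm>0)).astype(np.uint8)
    n,lab,st,ct=cv2.connectedComponentsWithStats(w)
    return [(st[i,4],ct[i],onz(c,*ct[i],13).round(1)) for i in range(1,n) if st[i,4]>20]
E
python3 - <<'E'
from noz import *
c=cam("top"); print(nozpos(c,1)); plan((521.3,-113.6,200,99.7)); save(c,"t6.png",(190,120,420,285),3.4)
E
```

```text
[(np.int32(138), array([246.14492754, 180.05797101]), array([ 520.9, -113.9,   13. ]))]
at [ 476.2 -399.3  207.6] yaw 138.7 F [ 1.4 -0.6  3.1] op 0.369 t 20.0
[154.7 244.5   6. ] roll 39.0
```

View pics/t6.png

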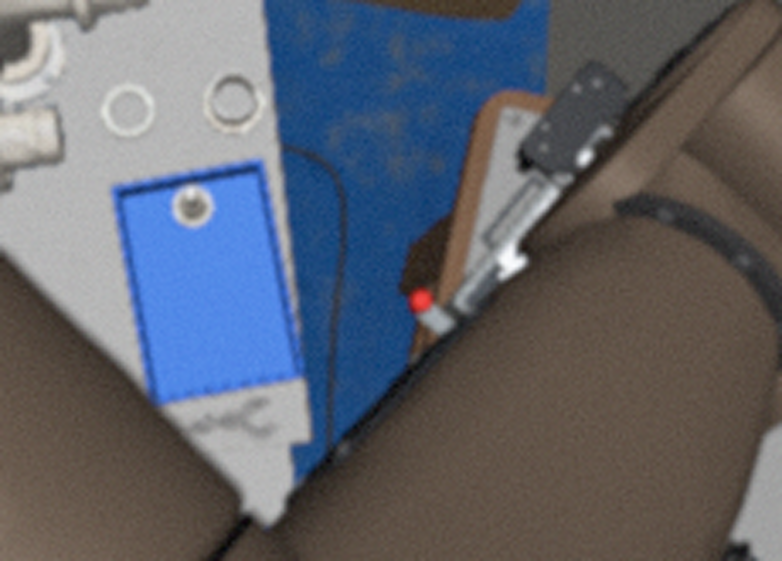

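The bin now holds one nozzle, at crop (193,207), unmoved. I'll go and get it.

>>> arm_command([
  [15,24,-15,0,0.4],
  [40,63,-20,0,0.4],
  [65,102,-20,0,0.4],
  [90,142,-20,0,0.4],
  [105,166,-20,0,0.4],
])

```text
t: 20.5
eef_pos: [505.6, -201.3, 220.7]
tcp_rot: [3.141, 0.001, 2.422]
ft_force: [-0.1, 0.3, -0.2]
opening: 0.399
grip_force: 0.0
```

>>> arm_command([
  [20,31,0,8,0.4],
  [40,62,0,16,0.4],
  [49.7,78.5,10,24,0.4],
  [49.7,78.5,15,32,0.4],
  [49.7,78.5,20,39,0.4],
])

```text
t: 21.0
eef_pos: [520.2, -111.5, 200.3]
tcp_rot: [3.141, 0.001, 1.736]
ft_force: [0.3, 0.6, -0.3]
opening: 0.4
grip_force: 0.0
```

>>> arm_command([
  [0,0,0,0,0.4],
  [0,0,0,0,0.4],
])

```text
t: 21.2
eef_pos: [520.1, -112.4, 200.2]
tcp_rot: [3.141, 0.0, 1.744]
ft_force: [0.1, -0.8, 0.6]
opening: 0.397
grip_force: 0.0
```

Run:
```python
from h import *
plan((521,-113.9,50,99.7))
```

```text
at [ 520.1 -112.4  200.2] yaw 99.9 F [ 0.1 -0.8  0.6] op 0.397 t 21.2
[ -1.6   0.5 150.2] roll 0.2
```

>>> arm_command([
  [-1,0.5,35,0,0.4],
  [-1.6,0.5,75,0,0.4],
  [-1.6,0.5,110,0,0.4],
  [-1.6,0.5,138,0,0.4],
  [-1.6,0.5,149,0,0.4],
])

```text
t: 21.7
eef_pos: [520.1, -113.9, 48.8]
tcp_rot: [-3.139, -0.001, 1.743]
ft_force: [-0.5, 0.3, 0.0]
opening: 0.397
grip_force: 0.0
```

>>> arm_command([
  [0,0,0,0,0.2],
  [0,0,0,0,0],
  [0,0,0,0,0],
  [0,0,0,0,0],
  [0,0,0,0,0],
])

```text
t: 22.2
eef_pos: [521.4, -114.0, 51.6]
tcp_rot: [3.14, 0.001, 1.741]
ft_force: [0.8, 0.5, 6.0]
opening: 0.084
grip_force: 30.1
```

>>> arm_command([
  [0,0,0,0,0],
  [0,0,-15,0,0],
  [0,0,-45,0,0],
  [0,0,-85,0,0],
  [0,0,-133,0,0],
])

```text
t: 22.7
eef_pos: [520.0, -113.5, 184.2]
tcp_rot: [-3.139, -0.001, 1.74]
ft_force: [0.4, 0.4, -0.7]
opening: 0.085
grip_force: 29.9
```

Run:
```python
from h import *
R=box(-58.5,-25.4); plan((*R,185,138.5)); print(env.state()["grip_force"])
```

```text
at [ 520.  -113.5  184.2] yaw 99.7 F [ 0.4  0.4 -0.7] op 0.085 t 22.7
[-252.5 -172.8   -0.7] roll -38.8
29.94720019734814
```

>>> arm_command([
  [-25,-17,-5,0,0],
  [-60,-41,-5,0,0],
  [-95,-65,-5,0,0],
  [-130,-89,-5,0,0],
  [-165,-113,-5,0,0],
])

```text
t: 23.2
eef_pos: [436.2, -296.8, 188.8]
tcp_rot: [3.141, 0.0, 1.741]
ft_force: [0.1, -0.5, -0.6]
opening: 0.082
grip_force: 29.9
```

>>> arm_command([
  [-30,-20,0,-8,0],
  [-60,-41,0,-16,0],
  [-80,-55,0,-24,0],
  [-87.5,-59.8,0,-32,0],
  [-87.5,-59.8,0,-38.8,0],
])

```text
t: 23.7
eef_pos: [392.2, -393.0, 188.5]
tcp_rot: [-3.141, -0.0, 2.421]
ft_force: [0.8, 0.2, -1.0]
opening: 0.085
grip_force: 29.9
```

>>> arm_command([
  [0,0,0,0,0],
  [0,0,0,0,0],
])

```text
t: 23.9
eef_pos: [393.0, -391.6, 188.6]
tcp_rot: [3.142, -0.0, 2.414]
ft_force: [0.4, 0.3, -1.4]
opening: 0.084
grip_force: 29.9
```

Run:
```python
from h import *
R=box(-58.5,-25.4); plan((*R,62,138.5)); print(env.state()["grip_force"])
```

```text
at [ 393.  -391.6  188.6] yaw 138.3 F [ 0.4  0.3 -1.4] op 0.084 t 23.9
[  0.6  -0.5 126.6] roll -0.2
29.947504216725065
```

>>> arm_command([
  [0.6,-0.5,30,0,0],
  [0.6,-0.5,65,0,0],
  [0.6,-0.5,95,0,0],
  [0.6,-0.5,115,0,0],
  [0.6,-0.5,126,0,0],
])

```text
t: 24.4
eef_pos: [392.1, -391.1, 61.0]
tcp_rot: [3.141, -0.002, 2.415]
ft_force: [0.1, -0.0, -1.0]
opening: 0.085
grip_force: 29.9
```

>>> arm_command([
  [0,0,1,0,0],
  [0,0,2,0,0],
  [0,0,3,0,0],
  [0,0,4,0,0],
  [0,0,5,0,0],
])

```text
t: 24.9
eef_pos: [392.4, -392.0, 58.1]
tcp_rot: [-3.141, 0.001, 2.417]
ft_force: [-0.8, 0.2, -1.5]
opening: 0.085
grip_force: 29.9
```

>>> arm_command([
  [0,0,0.5,0,0],
  [0,0,1,0,0],
  [0,0,1.5,0,0],
  [0,0,2,0,0],
  [0,0,2,0,0],
])

```text
t: 25.4
eef_pos: [392.3, -391.8, 55.5]
tcp_rot: [-3.142, -0.0, 2.417]
ft_force: [0.2, -0.2, -2.0]
opening: 0.084
grip_force: 29.9
```

>>> arm_command([
  [0,0,0.5,0,0],
  [0,0,1,0,0],
  [0,0,1.5,0,0],
  [0,0,1.5,0,0],
])

```text
t: 25.8
eef_pos: [392.3, -391.9, 54.1]
tcp_rot: [-3.142, 0.0, 2.417]
ft_force: [-0.0, 0.8, 1.0]
opening: 0.085
grip_force: 30.0
```

>>> arm_command([
  [0,0,0.5,0,0],
  [0,0,0.5,0,0],
  [0,0,0.5,0,0],
])

```text
t: 26.1
eef_pos: [392.4, -392.0, 54.1]
tcp_rot: [-3.141, 0.001, 2.417]
ft_force: [-0.8, 1.5, 6.1]
opening: 0.084
grip_force: 30.1
```

>>> arm_command([
  [-4,0,0,0,0],
  [-8,0,0,0,0],
  [-12,0,0,0,0],
  [-15,0,0,0,0],
  [-18,0,0,0,0],
])

```text
t: 26.6
eef_pos: [406.0, -404.0, 54.6]
tcp_rot: [-3.141, 0.001, 2.418]
ft_force: [-1.7, 1.7, 10.8]
opening: 0.084
grip_force: 30.2
```

>>> arm_command([
  [-3,0,0,0,0],
  [-6,0,0,0,0],
  [-9,0,0,0,0],
  [-12,0,0,0,0],
  [-15,0,0,0,0],
])

```text
t: 27.1
eef_pos: [417.0, -413.7, 53.6]
tcp_rot: [-3.142, -0.0, 2.418]
ft_force: [-2.3, 1.3, 3.8]
opening: 0.085
grip_force: 30.1
```

>>> arm_command([
  [-4,0,0,0,0],
  [-8,0,0,0,0],
  [-12,0,0,0,0],
  [-16,0,0,0,0],
  [-20,0,0,0,0],
])

```text
t: 27.6
eef_pos: [432.2, -427.2, 53.5]
tcp_rot: [-3.142, 0.0, 2.417]
ft_force: [-2.9, 1.0, 3.2]
opening: 0.089
grip_force: 30.1
```

>>> arm_command([
  [-4,0,0,0,0],
  [-8,0,0,0,0],
  [-11,0,0,0,0],
  [-14,0,0,0,0],
  [-14,0,0,0,0],
])

```text
t: 28.1
eef_pos: [441.1, -434.4, 51.9]
tcp_rot: [3.141, -0.007, 2.418]
ft_force: [-5.6, 6.8, -2.7]
opening: 0.085
grip_force: 29.9
```

>>> arm_command([
  [0,0,0,0,0.15],
  [0,0,0,0,0.3],
  [0,0,0,0,0.3],
  [0,0,0,0,0.3],
])

```text
t: 28.5
eef_pos: [442.8, -436.6, 53.7]
tcp_rot: [-3.141, 0.001, 2.417]
ft_force: [0.3, -0.0, 0.3]
opening: 0.286
grip_force: 0.0
```

>>> arm_command([
  [0,0,-20,0,0.3],
  [0,0,-60,0,0.3],
  [0,0,-100,0,0.3],
  [0,0,-140,0,0.3],
  [0,0,-180,0,0.3],
])

```text
t: 29.0
eef_pos: [442.4, -436.2, 235.5]
tcp_rot: [-3.141, 0.001, 2.417]
ft_force: [0.3, -0.5, 0.1]
opening: 0.302
grip_force: 0.0
```

>>> arm_command([
  [30,0,-20,0,0.3],
  [70,0,-60,0,0.3],
  [110,0,-90,0,0.3],
  [150,0,-100,0,0.3],
  [170,0,-100,0,0.3],
])

```text
t: 29.5
eef_pos: [313.5, -322.0, 336.0]
tcp_rot: [-3.141, 0.004, 2.417]
ft_force: [0.3, -0.2, 0.1]
opening: 0.298
grip_force: 0.0
```

>>> arm_command([
  [0,-40,0,0,0.3],
  [0,-80,0,0,0.3],
  [0,-110,0,0,0.3],
])

```text
t: 29.8
eef_pos: [241.0, -407.1, 334.1]
tcp_rot: [-3.141, 0.002, 2.417]
ft_force: [0.3, -0.0, -0.9]
opening: 0.298
grip_force: 0.0
```

Run:
```python
from m import *
from noz import nozpos
c=cam("top"); print(nozpos(c,1)); save(c,"t7.png",(300,130,410,250),5)
plan((510,-502,285,48.5))
# lid free-edge in view: nozzle predicted px
for p in((6.7,24.5),(6.7,-25.4)): print(((proj(c,[*box(*p),73])-[300,130]+.5)*5).round())
```

```text
[]
at [ 239.3 -409.5  333.8] yaw 138.4 F [-1.  -1.4 -0.6] op 0.298 t 29.85
[-263.9  110.5   48.8] roll 89.9
[294. 316.]
[372. 379.]
```

View pics/t7.png

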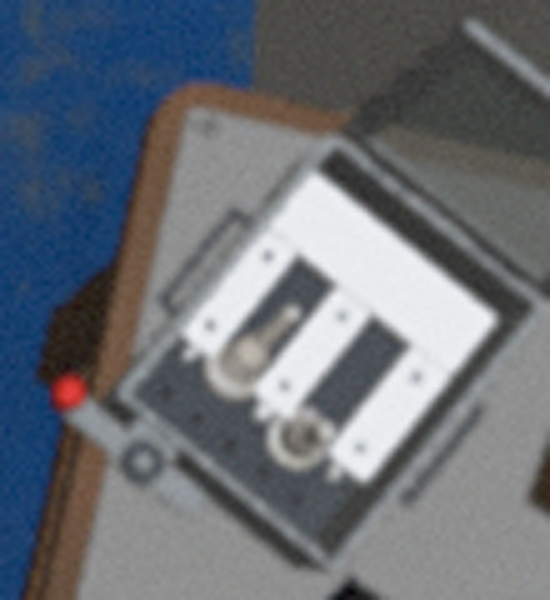

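The nozzles aren't seated. The right one stands upright at the mouth, around (298,435). The left one leans forward, flange at (235,375) and tube tip at (290,315). Both pivoted in the pads because I gripped across y. I'll check the geometry in both views.

Run:
```python
from h import *
c=cam("top"); s=cam("scene"); f=lambda x,y:(x/5+300-.5,y/5+130-.5)
for n,p,z in(("Lflange",(235,373),12),("Ltip",(292,313),55),("Rflange",(298,436),14),("Rtip",(303,428),73),("Lbell",(252,352),40)): print(n,inbox(onz(c,*f(*p),z)).round(1))
q=proj(s,[*box(-20,0),40]); print(q); u,v=[int(max(0,i)) for i in q-[60,50]]
save(s,"s7.png",(u,v,u+120,v+100),5)
```

```text
Lflange [-23.   22.3]
Ltip [11.3 24.2]
Rflange [-27.9 -24. ]
Rtip [-34.6 -14.3]
Lbell [-14.4  25.6]
[319.68991506 166.28609902]
```

View pics/s7.png

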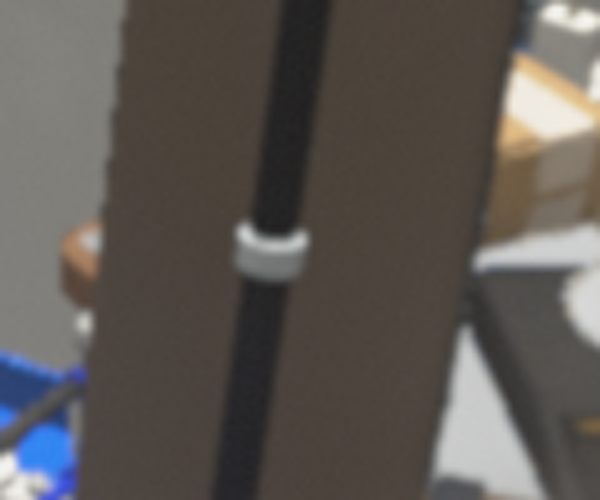

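Run:
```python
from h import *
plan((*box(36,24.5),250,138.5),(*box(36,24.5),46,138.5))
c=cam("top"); g=cv2.cvtColor(c["frame"],cv2.COLOR_RGB2GRAY); print(g[188:220,338:370])
for p in((-23,24.5),(-28,-25)):
    for z in(16,42,73): print(p,z,proj(c,[*box(*p),z]).round(1))
```

```text
at [ 241.3 -406.9  333.5] yaw 138.4 F [0.  1.  0.6] op 0.304 t 29.95
[-197.   161.9   83.6] roll -0.1
[-196.9  161.9  287.6] roll -0.1
[[126 130 142 ... 224 228 226]
 [127 145 155 ... 236 234 228]
 [139 152 177 ... 237 235 231]
 ...
 [ 86  82  79 ... 184 223 237]
 [105  87  80 ... 214 231 237]
 [122 106  84 ... 231 237 233]]
(-23, 24.5) 16 [346.2 203.4]
(-23, 24.5) 42 [348.3 202.6]
(-23, 24.5) 73 [350.9 201.6]
(-28, -25) 16 [359.6 217. ]
(-28, -25) 42 [362.  216.5]
(-28, -25) 73 [365.1 215.8]
```

>>> arm_command([
  [-38,32,0,0,0],
  [-76,64,0,0,0],
  [-114,96,0,0,0],
  [-152,128,0,0,0],
  [-190,156,0,0,0],
])

```text
t: 30.5
eef_pos: [490.9, -413.1, 333.8]
tcp_rot: [3.141, 0.001, 2.419]
ft_force: [-0.3, -0.7, 0.4]
opening: 0.009
grip_force: 0.0
```

>>> arm_command([
  [-7,6,30,0,0],
  [-7,6,70,0,0],
  [-7,6,110,0,0],
  [-7,6,150,0,0],
  [-7,6,190,0,0],
])

```text
t: 31.0
eef_pos: [498.0, -413.7, 142.3]
tcp_rot: [3.142, 0.001, 2.419]
ft_force: [1.7, -1.6, -0.6]
opening: 0.004
grip_force: 0.0
```

Run:
```python
from h import *
plan((*box(36,24.5),48,138.5)); print(inbox(env.state()["eef_pos"]))
```

```text
at [ 498.  -413.7  142.3] yaw 138.6 F [ 1.7 -1.6 -0.6] op 0.004 t 31.0
[-0.6 -3.6 94.3] roll 0.1
[35.33852233 28.05384913]
```

>>> arm_command([
  [0,-3,30,0,0],
  [0,-3.6,60,0,0],
  [0,-3.6,80,0,0],
  [0,-3.6,90,0,0],
  [0,-3.6,94,0,0],
])

```text
t: 31.5
eef_pos: [495.2, -417.0, 49.0]
tcp_rot: [3.141, -0.001, 2.418]
ft_force: [1.7, -0.2, -1.0]
opening: 0.008
grip_force: 0.0
```

>>> arm_command([
  [4,0,0,0,0],
  [8,0,0,0,0],
  [12,0,0,0,0],
  [16,0,0,0,0],
  [20,0,0,0,0],
])

```text
t: 32.0
eef_pos: [479.6, -404.5, 50.1]
tcp_rot: [-3.141, 0.001, 2.417]
ft_force: [0.6, 0.1, 0.0]
opening: 0.003
grip_force: 0.0
```

>>> arm_command([
  [4,0,0,0,0],
  [8,0,0,0,0],
  [12,0,0,0,0],
  [16,0,0,0,0],
  [20,0,0,0,0],
])

```text
t: 32.5
eef_pos: [464.5, -391.1, 49.5]
tcp_rot: [-3.142, 0.0, 2.418]
ft_force: [0.1, 0.3, 0.1]
opening: 0.003
grip_force: 0.0
```

>>> arm_command([
  [-12,0,0,0,0],
  [-12,0,-40,0,0],
  [-12,0,-80,0,0],
  [-12,0,-120,0,0],
  [-12,0,-160,0,0],
])

```text
t: 33.0
eef_pos: [473.5, -399.0, 211.1]
tcp_rot: [-3.142, -0.0, 2.417]
ft_force: [0.0, -0.1, -0.2]
opening: 0.004
grip_force: 0.0
```

>>> arm_command([
  [40,-20,-20,0,0],
  [80,-40,-40,0,0],
  [120,-70,-60,0,0],
  [160,-100,-80,0,0],
  [190,-130,-100,0,0],
])

```text
t: 33.5
eef_pos: [247.7, -369.4, 308.2]
tcp_rot: [3.142, -0.0, 2.418]
ft_force: [0.7, -1.3, 0.9]
opening: 0.001
grip_force: 0.0
```

>>> arm_command([
  [0,-25,0,0,0],
  [0,-25,0,0,0],
])

```text
t: 33.7
eef_pos: [231.0, -390.5, 308.5]
tcp_rot: [-3.14, 0.002, 2.415]
ft_force: [0.3, 0.0, -0.3]
opening: 0.002
grip_force: 0.0
```

Run:
```python
from h import *
c=cam("top")
k=8;x0,y0=330,180
a=cv2.resize(c["frame"][y0:y0+55,x0:x0+60,::-1],None,fx=k,fy=k,interpolation=cv2.INTER_CUBIC)
# rectified view of plane z=16 in box frame, 4 px/mm
xs=np.arange(-60,20,.25);ys=np.arange(50,-50,-.25)
P=np.array([[proj(c,[*box(x,y),16]) for y in ys] for x in xs[::-1]],np.float32)
r=cv2.remap(c["frame"],P[...,0],P[...,1],cv2.INTER_CUBIC)[...,::-1].copy()
for x in range(-60,21,10): cv2.line(r,(0,int((20-x)*4)),(6,int((20-x)*4)),(0,0,255),1)
cv2.imwrite("pics/t8.png",np.hstack([r,np.zeros((320,10,3),np.uint8),cv2.resize(a,(349,320))])); print(r.shape)
plan((0,0,0,0))
```

```text
(320, 400, 3)
at [ 232.  -389.7  307.9] yaw 138.4 F [-0.3  0.5  0.1] op 0.002 t 33.75
[432.5 137.3 307.5] roll 138.4
```

View pics/t8.png

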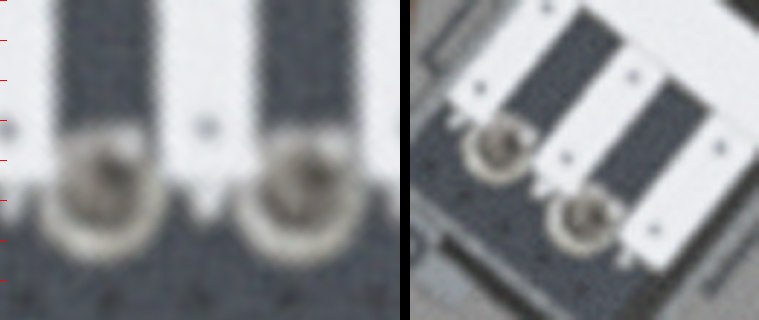

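Both nozzles now stand upright at box x≈-29, y≈+25 and -24.5, each flange half under its lips. I'll push each one low on the body from behind with closed fingers.

Run:
```python
from h import *
plan((*box(-54,25),200,126.5))
```

```text
at [ 232.  -389.7  307.9] yaw 138.4 F [-0.3  0.5  0.1] op 0.002 t 33.75
[-125.3  155.6  107.9] roll 11.9
```

>>> arm_command([
  [-25,31,0,0,0],
  [-50,62,0,3,0],
  [-75,93,0,6,0],
  [-100,124,0,9,0],
  [-125.3,155.6,0,11.9,0],
])

```text
t: 34.25
eef_pos: [432.0, -354.2, 307.1]
tcp_rot: [-3.142, -0.001, 2.209]
ft_force: [-0.7, 0.4, 1.1]
opening: 0.001
grip_force: 0.0
```

>>> arm_command([
  [0,0,30,0,0],
  [0,0,65,0,0],
  [0,0,100,0,0],
  [0,0,130,0,0],
  [0,0,150,0,0],
])

```text
t: 34.75
eef_pos: [429.9, -354.1, 155.0]
tcp_rot: [-3.141, -0.003, 2.211]
ft_force: [0.2, 0.1, -0.4]
opening: 0.005
grip_force: 0.0
```

Run:
```python
from h import *
print(inbox(env.state()["eef_pos"])); plan((*box(-55,25),28,126.5),(*box(-40,25),28,126.5),(*box(-20,25),28,126.5))
```

```text
[-55.12694488  27.61395576]
at [ 429.9 -354.1  155. ] yaw 126.7 F [ 0.2  0.1 -0.4] op 0.005 t 34.75
[ -1.1  -2.5 127. ] roll 0.2
[-15.8   0.6 126.9] roll 0.2
[-35.3   4.7 126.9] roll 0.2
```

>>> arm_command([
  [-1.1,-2.5,35,0,0],
  [-1.1,-2.5,75,0,0],
  [-1.1,-2.5,105,0,0],
  [-1.1,-2.5,120,0,0],
  [-1.1,-2.5,126,0,0],
])

```text
t: 35.25
eef_pos: [428.4, -356.6, 29.5]
tcp_rot: [-3.141, -0.004, 2.211]
ft_force: [0.3, 0.5, -0.3]
opening: 0.007
grip_force: 0.0
```

>>> arm_command([
  [-2.9,0.6,0,0,0],
  [-5.9,1.2,0,0,0],
  [-8.8,1.9,0,0,0],
  [-11.8,2.5,0,0,0],
  [-14.7,3.1,0,0,0],
])

```text
t: 35.75
eef_pos: [440.0, -368.5, 32.2]
tcp_rot: [3.142, 0.001, 2.21]
ft_force: [-0.7, 0.5, 0.1]
opening: 0.003
grip_force: 0.5
```

>>> arm_command([
  [-2,0.4,0,0,0],
  [-3.9,0.8,0,0,0],
  [-5.9,1.2,0,0,0],
  [-7.8,1.6,0,0,0],
  [-9.8,2.1,0,0,0],
])

```text
t: 36.25
eef_pos: [447.4, -374.9, 31.6]
tcp_rot: [-3.142, 0.0, 2.21]
ft_force: [-1.0, 0.6, 0.1]
opening: 0.003
grip_force: 0.5
```

>>> arm_command([
  [-2,0.4,0,0,0],
  [-3.9,0.8,0,0,0],
  [-5.9,1.2,0,0,0],
  [-7.8,1.6,0,0,0],
  [-9.8,2.1,0,0,0],
])

```text
t: 36.75
eef_pos: [454.9, -381.5, 31.6]
tcp_rot: [-3.142, 0.0, 2.21]
ft_force: [-0.8, -0.1, 1.2]
opening: 0.007
grip_force: 0.4
```

Run:
```python
from h import *
s=env.state(); print(inbox(s["eef_pos"]),s["ft_force"],s["eef_pos"])
```

```text
[-18.25455805  23.65330424] [-0.75515878 -0.12150384  1.16356491] [ 454.90129791 -381.48888634   31.60601587]
```

>>> arm_command([
  [10,-2,0,0,0],
  [19.6,-4.2,-10,0,0],
  [19.6,-4.2,-50,0,0],
  [24,-30,-75,0,0],
  [26.1,-55.3,-75,0,0],
])

```text
t: 37.25
eef_pos: [394.8, -393.7, 110.5]
tcp_rot: [3.141, 0.005, 2.211]
ft_force: [0.3, -0.5, -0.5]
opening: 0.004
grip_force: 0.0
```

>>> arm_command([
  [0,0,0,0,0],
  [0,0,0,0,0],
])

```text
t: 37.45
eef_pos: [394.3, -393.1, 107.2]
tcp_rot: [3.141, 0.0, 2.209]
ft_force: [0.3, 0.3, 0.5]
opening: 0.004
grip_force: 0.0
```

Run:
```python
from h import *
print(inbox(env.state()["eef_pos"])); plan((*box(-55,-24.5),29,126.5),(*box(-40,-24.5),29,126.5))
```

```text
[-55.92340144 -25.1623237 ]
at [ 394.3 -393.1  107.2] yaw 126.5 F [0.3 0.3 0.5] op 0.004 t 37.45
[-0.7  0.8 78.2] roll 0.0
[-15.4   3.9  78.2] roll 0.0
```

>>> arm_command([
  [0,0.8,25,0,0],
  [0,0.8,50,0,0],
  [0,0.8,65,0,0],
  [0,0.8,72,0,0],
  [0,0.8,76,0,0],
])

```text
t: 37.95
eef_pos: [395.8, -392.3, 30.1]
tcp_rot: [-3.142, -0.001, 2.21]
ft_force: [-0.8, -0.2, 0.1]
opening: 0.003
grip_force: 0.0
```

>>> arm_command([
  [-2.9,0.6,0,0,0],
  [-5.9,1.2,0,0,0],
  [-8.8,1.9,0,0,0],
  [-11.8,2.5,0,0,0],
  [-14.7,3.1,0,0,0],
])

```text
t: 38.45
eef_pos: [407.0, -403.1, 31.0]
tcp_rot: [-3.142, 0.0, 2.21]
ft_force: [-0.5, 0.5, 0.2]
opening: 0.003
grip_force: 0.5
```

>>> arm_command([
  [-2,0.4,0,0,0],
  [-3.9,0.8,0,0,0],
  [-5.9,1.2,0,0,0],
  [-7.8,1.6,0,0,0],
  [-9.8,2.1,0,0,0],
])

```text
t: 38.95
eef_pos: [414.3, -409.6, 30.6]
tcp_rot: [-3.142, 0.0, 2.21]
ft_force: [-1.0, 0.6, -0.2]
opening: 0.008
grip_force: 0.4
```

>>> arm_command([
  [-2.5,0.5,0,0,0],
  [-5,1,0,0,0],
  [-7.4,1.5,0,0,0],
  [-9.8,2.1,0,0,0],
  [-11.8,2.5,0,0,0],
])

```text
t: 39.45
eef_pos: [423.5, -417.6, 30.6]
tcp_rot: [-3.142, 0.0, 2.21]
ft_force: [-0.7, 0.7, 0.8]
opening: 0.006
grip_force: 0.4
```

Run:
```python
from h import *
s=env.state(); print(inbox(s["eef_pos"]),s["ft_force"],s["eef_pos"])
```

```text
[-17.85116288 -24.2288658 ] [-0.70632126  0.67122355  0.79598703] [ 423.47573721 -417.61780924   30.62424153]
```

>>> arm_command([
  [10,-2,0,0,0],
  [19.6,-4.2,-10,0,0],
  [19.6,-4.2,-50,0,0],
  [19.6,-4.2,-95,0,0],
  [19.6,-4.2,-140,0,0],
])

```text
t: 39.95
eef_pos: [407.3, -403.3, 172.7]
tcp_rot: [-3.142, -0.001, 2.21]
ft_force: [0.0, 0.0, 0.2]
opening: 0.006
grip_force: 0.0
```

>>> arm_command([
  [40,-20,-40,0,0],
  [80,-40,-80,0,0],
  [120,-70,-110,0,0],
  [150,-100,-130,0,0],
  [160,-130,-140,0,0],
])

```text
t: 40.45
eef_pos: [212.0, -350.2, 310.1]
tcp_rot: [-3.141, 0.002, 2.212]
ft_force: [-0.8, -1.5, -0.8]
opening: 0.007
grip_force: 0.0
```

Run:
```python
from h import *
c=cam("top")
out=[]
for z in(16,73):
    xs=np.arange(-60,50,.4);ys=np.arange(50,-50,-.4)
    P=np.array([[proj(c,[*box(x,y),z]) for y in ys] for x in xs[::-1]],np.float32)
    r=cv2.remap(c["frame"],P[...,0],P[...,1],cv2.INTER_CUBIC)[...,::-1].copy()
    for x in range(-60,51,10): cv2.line(r,(0,int((50-x)*2.5)),(6,int((50-x)*2.5)),(0,0,255),1)
    out.append(r)
r3=cv2.resize(c["frame"][175:235,325:385,::-1],(275,275),interpolation=2)
cv2.imwrite("pics/t9.png",np.hstack(out+[r3])); plan((0,0,0,0))
g=cv2.cvtColor(out[0],cv2.COLOR_BGR2GRAY)
for y in(25,-24.5): print(y,[(x,int(g[int((50-x)*2.5),int((50-y)*2.5)])) for x in range(-56,44,5)])
```

```text
at [ 207.6 -351.9  312.5] yaw 126.6 F [-0.7 -0.5  4.3] op 0.005 t 40.5
[407.5  44.  310.8] roll 126.6
25 [(-56, 65), (-51, 78), (-46, 85), (-41, 80), (-36, 82), (-31, 84), (-26, 83), (-21, 79), (-16, 134), (-11, 177), (-6, 96), (-1, 113), (4, 117), (9, 125), (14, 147), (19, 98), (24, 82), (29, 78), (34, 79), (39, 79)]
-24.5 [(-56, 73), (-51, 75), (-46, 78), (-41, 83), (-36, 82), (-31, 79), (-26, 79), (-21, 75), (-16, 122), (-11, 175), (-6, 107), (-1, 112), (4, 134), (9, 141), (14, 158), (19, 101), (24, 77), (29, 83), (34, 81), (39, 80)]
```

View pics/t9.png

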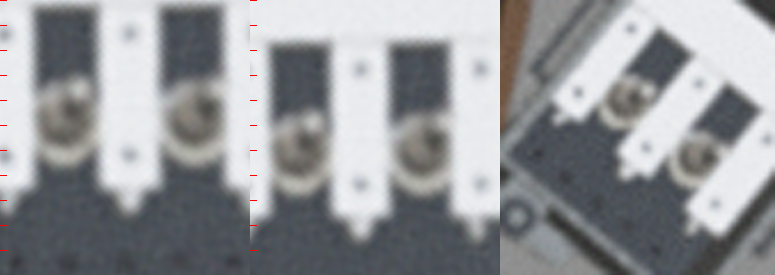

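Both nozzles are upright and wholly inside the slots, at x≈+2 with the mouth at -28. Next I'll close the lid.

>>> arm_command([
  [-20,10,-20,0,0.35],
  [-55,28,-33,0,0.35],
  [-90,45,-33,0,0.35],
  [-125,62,-33,0,0.35],
  [-160,80,-33,0,0.35],
])

```text
t: 41.0
eef_pos: [374.0, -433.3, 341.9]
tcp_rot: [-3.141, 0.001, 2.21]
ft_force: [0.3, 0.2, -1.1]
opening: 0.333
grip_force: 0.0
```

>>> arm_command([
  [-35,17,0,8,0.35],
  [-70,35,0,16,0.35],
  [-105,52,0,24,0.35],
  [-130,65,0,32,0.35],
  [-151.3,75.6,0,40,0.35],
])

```text
t: 41.5
eef_pos: [525.0, -509.7, 341.3]
tcp_rot: [-3.141, -0.0, 1.506]
ft_force: [-0.6, -0.0, -1.2]
opening: 0.35
grip_force: 0.0
```

>>> arm_command([
  [0,0,0,8,0.35],
  [0,0,0,16,0.35],
  [0,0,0,24,0.35],
  [0,0,0,32,0.35],
  [0,0,0,38,0.35],
])

```text
t: 42.0
eef_pos: [523.5, -509.3, 341.8]
tcp_rot: [-3.141, -0.0, 0.843]
ft_force: [-0.1, 1.0, 1.2]
opening: 0.347
grip_force: 0.0
```

Run:
```python
from h import *
plan((518.1,-509.1,277.4,48.6))
c=cam("top"); g=cv2.cvtColor(c["frame"],cv2.COLOR_RGB2GRAY)
```

```text
at [ 523.5 -509.3  341.8] yaw 48.3 F [-0.1  1.   1.2] op 0.347 t 42.0
[-3.5 -4.1 64.4] roll -0.3
```

>>> arm_command([
  [-3.5,-4.1,12,0,0.35],
  [-3.5,-4.1,30,0,0.35],
  [-3.5,-4.1,45,0,0.35],
  [-3.5,-4.1,57,0,0.35],
  [-3.5,-4.1,64,0,0.35],
])

```text
t: 42.55
eef_pos: [518.4, -509.4, 276.7]
tcp_rot: [-3.141, -0.0, 0.85]
ft_force: [0.3, 0.0, 0.6]
opening: 0.349
grip_force: 0.0
```

>>> arm_command([
  [0,0,0,0,0.2],
  [0,0,0,0,0],
  [0,0,0,0,0],
  [0,0,0,0,0],
  [0,0,0,0,0],
])

```text
t: 43.05
eef_pos: [518.9, -509.9, 278.1]
tcp_rot: [3.14, 0.0, 0.849]
ft_force: [-0.1, -0.1, 3.1]
opening: 0.085
grip_force: 30.0
```

Run:
```python
from h import *
plan((509.6,-501.4,279.8,48.6),(451.6,-450.2,270.1,48.6),(400,-404.3,231.2,48.6),(363,-371.9,171.7,48.6),(344,-355.4,98.4,48.6),(342,-353.7,67.6,48.6)); print(env.state()["grip_force"])
```

```text
at [ 518.9 -509.9  278.1] yaw 48.6 F [-0.1 -0.1  3.1] op 0.085 t 43.05
[  0.2 -12.6  -1.7] roll 0.0
[  0.3 -90.    7.9] roll 0.0
[   0.6 -159.1   46.8] roll 0.0
[   0.5 -208.4  106.2] roll 0.0
[   0.3 -233.6  179.5] roll 0.0
[   0.3 -236.3  210.3] roll 0.0
29.99978005886078
```

>>> arm_command([
  [0,-15.5,-1.9,0,0],
  [0,-31.1,-1.9,0,0],
  [0,-46.7,-0.7,0,0],
  [0,-62.1,1.6,0,0],
  [0,-77.4,5,0,0],
])

```text
t: 43.55
eef_pos: [460.5, -458.5, 273.0]
tcp_rot: [3.14, 0.0, 0.849]
ft_force: [0.2, -1.0, 1.2]
opening: 0.087
grip_force: 30.0
```

>>> arm_command([
  [0,-14.9,4.5,0,0],
  [0,-29.5,10.1,0,0],
  [0,-43.6,16.7,0,0],
  [0,-57.2,24.4,0,0],
  [0,-70.2,33,0,0],
])

```text
t: 44.05
eef_pos: [407.9, -412.0, 239.7]
tcp_rot: [3.14, 0.0, 0.848]
ft_force: [2.6, -0.9, -3.2]
opening: 0.086
grip_force: 30.0
```

>>> arm_command([
  [0,-12.3,9.6,0,0],
  [0,-23.9,20,0,0],
  [0,-34.7,31.3,0,0],
  [0,-44.7,43.3,0,0],
  [0,-53.7,56.1,0,0],
])

```text
t: 44.55
eef_pos: [367.7, -376.6, 183.3]
tcp_rot: [3.14, 0.0, 0.848]
ft_force: [3.1, -0.2, -2.1]
opening: 0.083
grip_force: 30.0
```

>>> arm_command([
  [0,-8.1,13.3,0,0],
  [0,-15.2,27.2,0,0],
  [0,-21.2,41.6,0,0],
  [0,-26.2,56.4,0,0],
  [0,-30.1,71.5,0,0],
])

```text
t: 45.05
eef_pos: [345.4, -356.8, 111.7]
tcp_rot: [3.14, 0.0, 0.848]
ft_force: [3.8, -1.2, -1.3]
opening: 0.085
grip_force: 30.0
```

>>> arm_command([
  [0,-2.3,12.1,0,0],
  [0,-3.7,23.1,0,0],
  [0,-4.5,32.4,0,0],
  [0,-4.8,39.8,0,0],
  [0,-4.9,43.5,0,0],
])

```text
t: 45.55
eef_pos: [341.9, -354.0, 69.3]
tcp_rot: [3.14, 0.0, 0.849]
ft_force: [-5.3, 7.6, 47.1]
opening: 0.084
grip_force: 30.0
```

>>> arm_command([
  [0,0,-1.2,0,0],
  [0,0,-1.2,0,0.15],
  [0,0,-1.2,0,0.35],
  [0,0,-1.2,0,0.35],
  [0,0,-1.2,0,0.35],
])

```text
t: 46.05
eef_pos: [341.4, -353.5, 69.4]
tcp_rot: [-3.141, 0.0, 0.848]
ft_force: [-0.5, -0.6, -0.9]
opening: 0.328
grip_force: 0.0
```

>>> arm_command([
  [0,0,-20,0,0.35],
  [0,0,-50,0,0.28],
  [0,0,-85,0,0.28],
  [0,0,-120,0,0.28],
])

```text
t: 46.45
eef_pos: [341.3, -353.3, 190.6]
tcp_rot: [-3.141, -0.0, 0.848]
ft_force: [0.2, 0.2, 0.6]
opening: 0.283
grip_force: 0.0
```

Run:
```python
from h import *
t=np.radians(180-91.7)+BY; k=box(-104,40)+50*np.array([np.cos(t),np.sin(t)]); print(k)
plan((*k,185,46.8))
c=cam("top"); hsv=cv2.cvtColor(c["frame"],cv2.COLOR_RGB2HSV); m=cv2.inRange(hsv,(0,150,100),(8,255,255)); m[:140]=0;m[260:]=0;m[:,:280]=0;m[:,340:]=0
ys,xs=np.nonzero(m); print(len(xs),onz(c,xs.mean(),ys.mean(),122) if len(xs) else 0)
```

```text
[ 435.74076226 -275.98085478]
at [ 341.3 -353.3  190.6] yaw 48.6 F [0.2 0.2 0.6] op 0.283 t 46.45
[120.5  19.7   5.6] roll 1.8
33 [ 435.88724364 -276.73809168  122.        ]
```

>>> arm_command([
  [30,5,0,0,0.4],
  [60,10,0,0,0.4],
  [90,15,0,1,0.4],
  [112,19,0,1.8,0.4],
  [120.5,19.7,0,1.8,0.4],
])

```text
t: 47.0
eef_pos: [437.0, -275.1, 189.2]
tcp_rot: [-3.141, -0.0, 0.819]
ft_force: [-0.1, 0.3, -0.9]
opening: 0.4
grip_force: 0.0
```

>>> arm_command([
  [0,0,0,0,0.4],
  [0,0,25,0,0.4],
  [0,0,50,0,0.4],
  [0,0,70,0,0.4],
  [0,0,81,0,0.4],
])

```text
t: 47.5
eef_pos: [434.7, -276.6, 107.1]
tcp_rot: [-3.14, 0.0, 0.816]
ft_force: [-0.7, -0.5, 0.7]
opening: 0.399
grip_force: 0.0
```

>>> arm_command([
  [0,0,0,0,0.28],
  [0,0,0,0,0.28],
  [0,0,0,0,0.28],
])

```text
t: 47.8
eef_pos: [436.2, -276.6, 109.4]
tcp_rot: [3.14, 0.0, 0.817]
ft_force: [0.1, 0.4, 0.4]
opening: 0.284
grip_force: 0.0
```

Run:
```python
from h import *
plan((435.8,-276.3,109.5,46.8))
```

```text
at [ 436.2 -276.6  109.4] yaw 46.8 F [0.1 0.4 0.4] op 0.284 t 47.8
[-0.  -0.5 -0.1] roll 0.0
```

>>> arm_command([
  [-0.5,-7,0,-8,0.28],
  [-2,-13.8,0,-16,0.28],
  [-4.3,-20.3,0,-24,0.28],
  [-7.6,-26.5,0,-32,0.28],
  [-11.7,-32.1,0,-40,0.28],
])

```text
t: 48.3
eef_pos: [404.9, -263.1, 109.5]
tcp_rot: [3.14, 0.002, 1.521]
ft_force: [-0.1, -0.9, 0.1]
opening: 0.279
grip_force: 0.5
```

>>> arm_command([
  [-0.5,-7,0,-8,0.28],
  [-2,-13.8,0,-16,0.28],
  [-4.3,-20.3,0,-24,0.28],
  [-7.6,-26.5,0,-32,0.28],
  [-11.7,-32.1,0,-40,0.28],
])

```text
t: 48.8
eef_pos: [372.0, -272.9, 109.5]
tcp_rot: [3.141, 0.002, 2.219]
ft_force: [1.3, 0.5, 1.2]
opening: 0.282
grip_force: 0.6
```

>>> arm_command([
  [-0.3,-4,0,-5,0.28],
  [-1,-8,0,-9,0.28],
  [-1.8,-12,0,-14,0.28],
  [-2,-13,0,-15,0.28],
])

```text
t: 49.2
eef_pos: [362.7, -282.3, 109.3]
tcp_rot: [-3.141, 0.001, 2.477]
ft_force: [0.2, 1.4, -0.1]
opening: 0.277
grip_force: 0.6
```

Run:
```python
from h import *
s=env.state(); d=inbox(s["eef_pos"])-[-104,40]; print(np.hypot(*d),180-np.degrees(np.arctan2(d[1],d[0])),s["ft_force"],s["grip_force"])
```

```text
49.15048517223308 356.29591537693506 [ 0.23487618  1.43957715 -0.1194535 ] 0.6020913190002553
```

>>> arm_command([
  [0,-1,0,-1,0.28],
  [0,-2,0,-2,0.28],
  [0,-2,0,-2,0.28],
])

```text
t: 49.5
eef_pos: [361.5, -283.7, 108.7]
tcp_rot: [-3.141, 0.001, 2.51]
ft_force: [-0.9, 0.2, 1.1]
opening: 0.281
grip_force: 0.2
```

>>> arm_command([
  [0,3,0,0,0.4],
  [0,3,0,0,0.4],
  [0,3,-40,0,0.4],
  [0,3,-80,0,0.4],
  [0,3,-120,0,0.4],
])

```text
t: 50.0
eef_pos: [363.0, -280.9, 229.9]
tcp_rot: [3.142, -0.001, 2.51]
ft_force: [-0.9, 0.4, -1.0]
opening: 0.399
grip_force: 0.0
```

>>> arm_command([
  [-20,-40,-20,0,0.4],
  [-40,-80,-40,0,0.4],
  [-60,-120,-60,0,0.4],
  [-60,-160,-60,0,0.4],
  [-60,-200,-60,0,0.4],
])

```text
t: 50.5
eef_pos: [292.8, -479.4, 288.9]
tcp_rot: [-3.141, 0.001, 2.51]
ft_force: [-0.3, -0.5, -0.2]
opening: 0.399
grip_force: 0.0
```

>>> arm_command([
  [20,-40,0,0,0.4],
  [40,-80,0,0,0.4],
  [60,-120,0,0,0.4],
  [60,-130,0,0,0.4],
])

```text
t: 50.9
eef_pos: [164.9, -548.8, 288.3]
tcp_rot: [-3.141, -0.001, 2.506]
ft_force: [-0.4, -0.0, 0.0]
opening: 0.402
grip_force: 0.0
```

Run:
```python
from h import *
c=cam("top"); a=c["frame"]; hsv=cv2.cvtColor(a,cv2.COLOR_RGB2HSV); red=cv2.inRange(hsv,(0,150,100),(8,255,255))
cs,_=cv2.findContours(red,0,2)
for k in cs:
    if cv2.contourArea(k)>8: M=cv2.moments(k); print("red",M['m10']/M['m00'],M['m01']/M['m00'])
plan((0,0,0,0))
# compare to first picture
b=cv2.resize(cv2.imread("pics/t1.png"),(220,130),interpolation=cv2.INTER_AREA)
d=cv2.absdiff(a[140:270,200:420,::-1],b).max(2); d[d<45]=0; ys,xs=np.nonzero(d); print(len(xs)); print("box diff",(d[:100,100:210]>0).sum())
cv2.imwrite("pics/cmp.png",cv2.resize(np.hstack([a[140:270,300:420,::-1],b[:,100:]]),None,fx=3,fy=3,interpolation=2))
```

```text
red 315.4471544715447 237.27642276422762
at [ 165.8 -549.3  288.2] yaw 143.6 F [-0.8 -0.7  0.5] op 0.401 t 50.95
[459.3 343.8 288.2] roll 143.6
262
box diff 0
```

The knob pixel is back within 0.5 px of the start, and the box region matches the first closed picture, so the lid and latch are shut. I'll hand it in.

```bash
python3 -c "
from cell import env
print(env.job_done())"
```

```text
the job is handed in; nothing more can be done
None
```

I handed the job in at about 51 s: the bin held two nozzles, and both now stand in the wash box, one per slot with the whole flange under the lips. The lid is shut and the latch is swung back over its edge, going by the last camera check; no verdict came back.

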